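# Fit the retaining bar and stop collar to a microscope focus drive

### The arm

A 6-joint arm with a two-finger parallel gripper is mounted at the origin on the work surface. World frame = base frame: x ahead of the robot, y to its left, z up, the work surface at z = 0. Lengths are in m, angles in degrees, forces in N, time in s.
With the tool pointing down it reaches from about 0.3 to 0.75 m from the base axis. Payload 8.5 kg.
Tool frame: the origin (TCP) lies on the mounting face of the last link; the fingertips stand 173 mm ahead of it and the grasp point (between the pads) lies 155 mm ahead of it (env.tips_ahead is the distance from the TCP to the fingertips, in m); z points along the fingers, x is the direction in which the jaws open and shut, and the axes are right-handed (so a half turn about z gives the same grasp; the last joint's range is limited). The gripper opens to 85 mm and grips with 20 to 120 N. Pads are 22 mm wide; open, the fingers measure 114 mm over their backs; the gripper's body (76 mm by 85 mm) begins 54 mm behind the grasp point. The pads swing forward as they close: fully open they stand 13 mm farther back than shut.
Start: joints at [-87.622, 21.807, 74.336, -0, 83.858, -12.336], TCP at [0.14, -0.532, 0.405] pointing down, gripper open.
Joint ranges: [-178.18, 178.18], [-50.72, 133.34], [12.68, 142.11], [-81.47, 261.47], [9.98, 163.14], [-165.26, 165.26]. Speed limits (degrees/s): [136.94, 136.94, 180, 180, 180, 180].

### API

Orientations are given as a 3x3 rotation matrix whose columns are the frame's x, y, z axes.
In Python, from rig import env gives the robot as it stands. The module is installed in compiled form; this text tells all that it offers.
- The arm moves only by the tool step_arm, never from a script. Its argument "increments" is a list of rows, each an object of numbers: "x", "y", "z": the shift along the tool's x, y, z in cm; "wx", "wy", "wz": the turn, a rotation vector about the tool's x, y, z in rad; "gripper": the finger opening in cm, from 0 to 8.54. A call has 1 to 20 rows; each row shifts and turns the commanded pose from where the row before left it, along the tool's axes as they then stand; what a row does not reach is not made up. A row lasts 1/10 s, in which the tool goes at most 50 mm and 8.59 degrees, less where a joint would pass 70% of its speed; a pose out of reach is approached as far as the arm can. A call with a gripper value outside its range is refused whole. The fingers move at their own pace and stop on an object; "newtons" is the grip in N (left out, the last holds). Time passes only in rows, so rows that do not move let the fingers close. It gives the time, the measured TCP pose, the force and the opening at its end, in the units of the state.
- env.observe(): the state, without advancing time (a new reading comes with each control period).
- env.get_image(name): name is "scene" or "top"; returns a dict with "color" (480x640x3 uint8, blue, green, red), "camera_matrix" (3x3 intrinsics, pixels), "rvec" (rotation vector, rad) and "tvec" (3), from world to camera coordinates, as OpenCV has them. Camera axes: x right, y down, z forward; pixel columns grow to the right and rows downward; lengths in m; the calibration is good to about 2 mm. A picture is of the moment at which its call begins. There is no depth.
- env.close_job(): hands the job in, once; it reports no verdict.
The state is a dict: "time_s": time; "q": joint angles; "qvel": joint speeds; "joint_efforts": joint torques, N m; "position": TCP position; "tool_rot": TCP orientation; "ft_force": force on the tool from outside, world axes, zero at the start; "wrist_torque": the same for the moment, N m; "grip_width": finger opening in m.
Only numpy, scipy, OpenCV 4.12 (cv2) and the standard library are available. Lean on these libraries where they do the work, as an engineer would, in place of code of your own. Each camera call takes 0.05 s, during which the arm holds its last target. There are 200 camera calls.

### The job

The microscope's focus drive lies on its side with its shaft standing up: first lower the brass retaining bar over the shaft so that it beds down in the slots of both cheeks, and let go of it. With the bar on, take the bare shaft between the fingers, feel for its flat, and turn the shaft until that flat faces squarely out of the housing's open side. Then slip the stop collar down the shaft onto the bar with its set screw over that flat, and finish while still gripping it there between the fingers and gently pressing it down, so that I can tighten the screw; leave the knob, the lens and the screw jar where they stand.

Things in the scene. Friction and masses are not known exactly. Their poses are not given: they have to be found in the camera images.
- housing: White cast housing of the focus drive, fixed to the bench: base plate 92 x 152 x 12 mm, two upright cheeks 74 (x) x 22 (y) mm centred 62 mm either side of the middle along y (the 102 mm gap between them is free for fingers), a low wall (top at 46 mm) on the -x side. Its +x side is the open side and looks roughly away from the robot. Origin: centre of the underside, on the shaft's axis; z up.
- seat (a point): Point on the shaft's axis level with the floors of the two bar slots, 62 mm above the bench; axes as the housing's. Each cheek's top has a slot 34 mm wide (x -17 to +17 mm) between lips 5 mm high (tops at 67 mm) whose inner edges flare by 3 mm. Bedded down, the bar lies along y with its underside here, its top 68 mm above the bench.
- shaft (a joint): Turn of the focus shaft in rad, counterclockwise seen from above; 0 = its flat faces squarely out of the open side (housing +x). It starts between 0.6 and 2.2, turns both ways against a light drag of 0.05 N m and stays where it is left.
- shaft_tip (a point): Centre of the tip of the bright steel shaft, 110 mm above the bench; the shaft is upright. It is 16 mm thick; from 64 mm above the bench to the tip it has one flat, 3 mm deep (5 mm from the axis): fingers closed square on it measure 13 mm, elsewhere up to 16. The tip is chamfered 2 mm. x points out of the flat.
- flat (a point): Point in the middle of the shaft's flat, 88 mm above the bench, 5 mm from the shaft's axis; x points straight out of the flat.
- bar: Brass retaining bar: flat, 30 (x) x 144 (y) x 6 (z) mm, 190 g, with a round 21 mm hole through its middle for the shaft and two small dark screw holes near its ends. Origin: centre of the underside; same either way round. Starts flat on the bench on one side of the housing, pointing roughly away from the robot.
- collar: Dark steel stop collar: ring 30 mm outside, 18 mm bore, 14 mm tall, 60 g, lying flat on the bench on the other side of the housing. Origin: centre of the underside; z up along the bore; x points along its one set screw. Home on the bar, its underside is 68 mm above the bench.
- collar_screw (a point): Outer end of the collar's bright set screw, backed off so that it stands 10 mm out of the rim: 6 mm thick, 25 mm from the collar's axis along its x, 7 mm above its underside. Its point is clear of the bore.
- focus_knob: Bystander: black ribbed focus knob, 48 mm across, 30 mm tall. Origin: centre of the underside.
- lens: Bystander: black lens barrel with a glass top, 48 mm across, 30 mm tall. Origin: centre of the underside.
- screw_jar: Bystander: small glass jar with a white cap, 42 mm across, 55 mm tall. Origin: centre of the underside.
Mind the look-alikes: they are no part of the job. What is meant by the bar is not pink, purple or turquoise, and is the larger of those in its own colour.

How it is judged:
By the outcome, as a careful person would: the job done as asked, in the order asked, and still so for the second after the job is handed in, while the arm keeps its last pose, push and grip.
It also fails if it takes over 72 s, if anything falls off the work surface, if the arm or the gripper's body presses on something with over 40 N, if the wrist force passes 120 N, or if a joint passes its speed limit or range.

## Working session

There is one attempt and no reset: what is moved stays moved. The work goes in short steps, Python scripts to look and compute and a tool call to move; the robot and the scene stay as the last step left them, time stands still between calls to the robot, and variables do not carry over. Pictures are saved under pics/ and viewed, about 8 in all and at most 12, crops included, and the job is handed in when it is done.

Besides the shell and the picture viewer there is one more tool, called after ">>>" by a JSON object that holds its "fn" and its "kwargs", one argument or row to a line. step_arm: Moves the arm, as the interface text tells. Its arguments: {"type":"object","properties":{"increments":{"type":"array"},"newtons":{"type":"number"}},"required":["increments"]}

```bash
mkdir -p pics; cat > h.py <<'E'
import numpy as np, cv2
from rig import env
def cam(n):
    d=env.get_image(n); d['R']=cv2.Rodrigues(np.array(d['rvec'],float))[0]; d['K']=np.array(d['camera_matrix']); d['t']=np.array(d['tvec'],float).ravel(); return d
def ray(d,uv,z):
    uv=np.atleast_2d(np.array(uv,float)); c=-d['R'].T@d['t']
    r=np.c_[uv,np.ones(len(uv))]@np.linalg.inv(d['K']).T@d['R']
    return c+r*((z-c[2])/r[:,2])[:,None]
def proj(d,P):
    p=np.atleast_2d(P)@d['R'].T+d['t']; p=p@d['K'].T; return p[:,:2]/p[:,2:]
E
python3 - <<'E'
from h import *
for n in("scene","top"):
    d=cam(n); cv2.imwrite(f'pics/{n}0.png',d['color']); print(n,-d['R'].T@d['t'],d['K'][0,0]); print(d['R'].round(2))
o=env.observe(); print({k:np.round(v,3) for k,v in o.items()})
E
```

```text
scene [ 1.16472724 -0.25863168  0.61294648] 443.4008479241401
[[ 0.44  0.9  -0.  ]
 [ 0.52 -0.26 -0.81]
 [-0.73  0.36 -0.58]]
top [0.33908341 0.08396595 0.9725638 ] 466.2296223218552
[[-0.   -1.    0.01]
 [-0.98  0.   -0.2 ]
 [ 0.2  -0.01 -0.98]]
{'time_s': np.float64(0.1), 'q': array([-87.621,  21.838,  74.377,  -0.   ,  83.858, -12.336]), 'qvel': array([-0.106, -0.066, -0.074, -0.095,  0.007, -0.165]), 'joint_efforts': array([ 3.0000e-03, -4.4922e+01, -2.3165e+01, -0.0000e+00,  4.0000e-03,
       -0.0000e+00]), 'position': array([ 0.14 , -0.532,  0.404]), 'tool_rot': array([[ 0.254, -0.967, -0.   ],
       [-0.967, -0.254,  0.001],
       [-0.001, -0.   , -1.   ]]), 'ft_force': array([-0.81 , -0.134, -0.452]), 'wrist_torque': array([0.011, 0.05 , 0.008]), 'grip_width': np.float64(0.086)}
```

View pics/scene0.png

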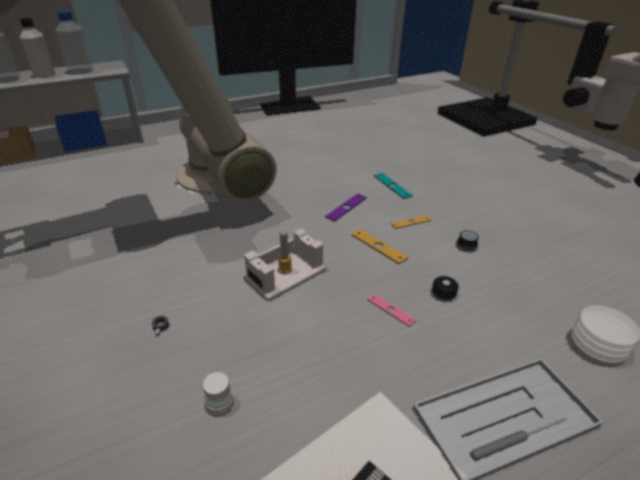

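View pics/top0.png

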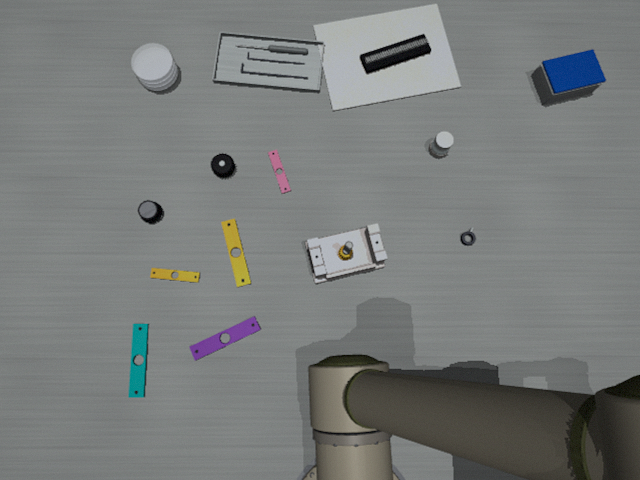

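```bash
python3 - <<'E'
from h import *
d=cam("top"); s=cam("scene")
hsv=cv2.cvtColor(d['color'],cv2.COLOR_BGR2HSV)
m=cv2.inRange(hsv,(15,120,90),(35,255,255))
for c in cv2.findContours(m,cv2.RETR_EXTERNAL,cv2.CHAIN_APPROX_NONE)[0]:
    if cv2.contourArea(c)<50: continue
    P=ray(d,c[:,0],0.006)[:,:2]; r=cv2.minAreaRect((P*1000).astype(np.float32)); 
    print('brass',cv2.contourArea(c),np.round(r,1) if 0 else r, cv2.boxPoints(r).round(0).tolist())
# collar
x0,y0=445,215; g=cv2.cvtColor(d['color'],cv2.COLOR_BGR2GRAY)
sub=g[y0:y0+45,x0:x0+45]; m=(sub<75).astype(np.uint8)
c=max(cv2.findContours(m,cv2.RETR_EXTERNAL,cv2.CHAIN_APPROX_NONE)[0],key=cv2.contourArea)
(e,rad)=cv2.minEnclosingCircle(c); print('collar px',e[0]+x0,e[1]+y0,rad, ray(d,(e[0]+x0,e[1]+y0),.010))
a=cv2.resize(d['color'][215:260,445:490],None,fx=8,fy=8,interpolation=cv2.INTER_CUBIC)
b=cv2.resize(d['color'][215:290,295:395],None,fx=8,fy=8,interpolation=cv2.INTER_CUBIC)
cv2.imwrite('pics/b.png',b)
e=cv2.resize(s['color'][220:300,235:335],None,fx=4,fy=4,interpolation=cv2.INTER_CUBIC)
f=cv2.resize(s['color'][305:345,140:180],None,fx=8,fy=8,interpolation=cv2.INTER_CUBIC)
W=np.zeros((600,800,3),np.uint8);W[:360,:360]=a;W[:320,400:800]=e;W[:320,400:]=e
W[360-80+80:,:][:240,:240]=cv2.resize(f,(240,240)); W[330:600,400:760]=cv2.resize(b,(360,270))
cv2.imwrite('pics/c.png',W)
E
```

```text
brass 416.0 ((461.0562438964844, 357.7577209472656), (100.47907257080078, 20.22466468811035), 84.13754272460938) [[446.0, 309.0], [466.0, 307.0], [476.0, 407.0], [456.0, 409.0]]
brass 879.0 ((508.8896484375, 232.75975036621094), (143.24794006347656, 30.081300735473633), 15.450480461120605) [[436.0, 228.0], [444.0, 199.0], [582.0, 237.0], [574.0, 266.0]]
collar px 467.0 237.4285717010498 7.693192481994629 [[ 0.53833666 -0.25593571  0.01      ]]
```

View pics/c.png

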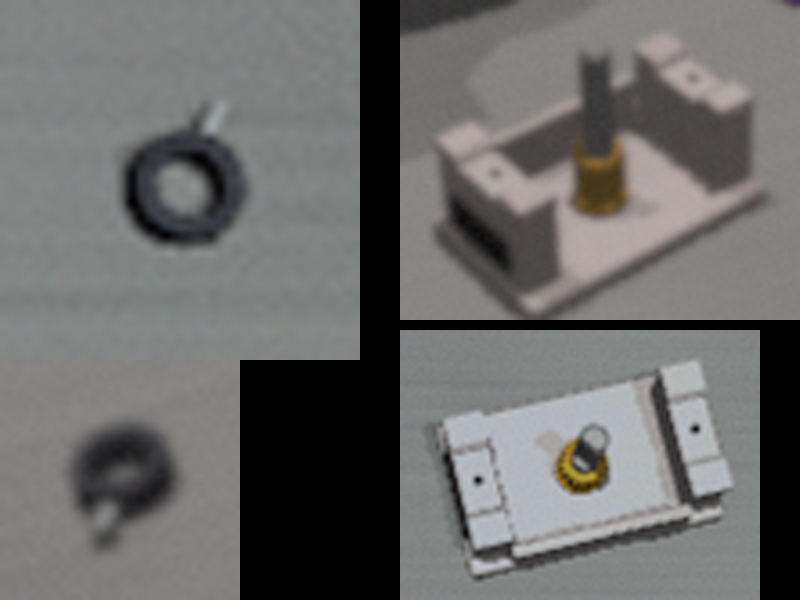

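View pics/b.png

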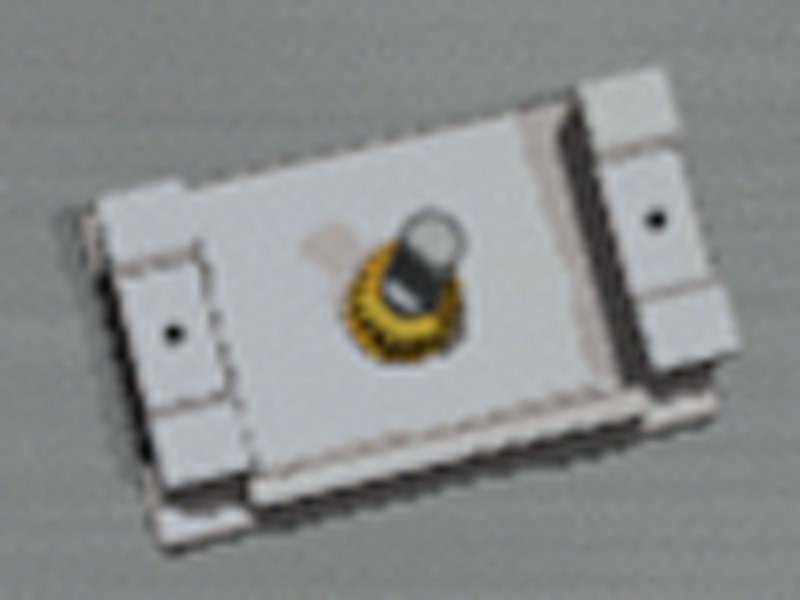

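```bash
python3 - <<'E'
from h import *
d=cam("top"); s=cam("scene"); k=8
f=lambda x,y,x0,y0,k=8:np.array([x0+(x+.5)/k-.5,y0+(y+.5)/k-.5])
g=cv2.cvtColor(d['color'],cv2.COLOR_BGR2GRAY).astype(float)
def dark(u,v,r=3):
    u0,v0=int(round(u)),int(round(v)); w=g[v0-r:v0+r+1,u0-r:u0+r+1]; w=np.clip(np.median(w)-20-w,0,None)
    yy,xx=np.mgrid[-r:r+1,-r:r+1]; return np.array([u0+(w*xx).sum()/w.sum(),v0+(w*yy).sum()/w.sum()])
L=dark(*f(172,333,295,215)); Rr=dark(*f(656,218,295,215)); print(L,Rr)
PL,PR=ray(d,L,.062)[0],ray(d,Rr,.062)[0]; v=PL-PR
print('holes',PL,PR,np.linalg.norm(v),'mid',(PL+PR)/2,'yaw',np.degrees(np.arctan2(-v[0],v[1])))
print('tip',ray(d,f(434,236,295,215),.110))
# scene tip: crop x4 at (235,220), placed at x 400
print('scene proj of mid at .110',proj(s,[*((PL+PR)/2)[:2],.110]),'seen',f(598-400,48,235,220,4))
print('scene slot holes seen', ray(s,f(496-400,174,235,220,4),.062), ray(s,f(693-400,78,235,220,4),.062))
c=ray(d,f(184,188,445,215),.014)[0]; e=ray(d,f(219,104,445,215),.007)[0]
print('collar',c,'screw',e,np.linalg.norm((e-c)[:2]),np.degrees(np.arctan2((e-c)[1],(e-c)[0])))
c2=ray(s,f(122*40*8/320/1,0,140,305),.014)
cs=ray(s,[140+(122+.5)/6-.5,305+(470-360+.5)/6-.5],.010)[0];es=ray(s,[140+(104+.5)/6-.5,305+(540-360+.5)/6-.5],.007)[0]
print('scene collar',cs,es,np.degrees(np.arctan2((es-cs)[1],(es-cs)[0])))
# bar dark holes in scene and hole check
hs=cv2.cvtColor(s['color'],cv2.COLOR_BGR2HSV); m=cv2.inRange(hs,(10,120,80),(35,255,255))
for q in cv2.findContours(m,cv2.RETR_EXTERNAL,cv2.CHAIN_APPROX_NONE)[0]:
    if cv2.contourArea(q)>300: print('scene bar',cv2.minAreaRect((ray(s,q[:,0],.006)[:,:2]*1000).astype(np.float32)))
E
```

```text
[316.24356436 256.31881188] [376.5218254  242.01388889]
holes [0.48979476 0.06476385 0.062     ] [ 0.5184718  -0.05564045  0.062     ] 0.12377223698417547 mid [0.50413328 0.0045617  0.062     ] yaw 13.39671055721715
tip [[0.50515311 0.00420646 0.11      ]]
scene proj of mid at .110 [[283.49128355 232.0041109 ]] seen [284.125 231.625]
scene slot holes seen [[ 0.51647471 -0.05547216  0.062     ]] [[0.48742605 0.0654749  0.062     ]]
collar [ 0.53614194 -0.25561983  0.014     ] screw [ 0.56044593 -0.26907739  0.007     ] 0.027781098391499677 -28.974104495260388
scene collar [ 0.53748858 -0.25892439  0.01      ] [ 0.56049412 -0.26905832  0.007     ] -23.773464202532303
scene bar ((509.70672607421875, 232.14816284179688), (143.84408569335938, 31.221391677856445), 15.42540454864502)
```

```bash
cat >> h.py <<'E'
def plan(x,y,z,yaw=None):
    """print remaining: turn (wz), then shift in tool axes after that turn, to vertical tool at TCP x,y,z"""
    o=env.observe(); R=np.array(o['tool_rot']); p=np.array(o['position']); y0=np.degrees(np.arctan2(R[1,0],R[0,0]))
    if yaw is None: yaw=y0
    w=-np.radians((yaw-y0+180)%360-180); c,s=np.cos(np.radians(yaw)),np.sin(np.radians(yaw))
    T=np.array([[c,s,0],[s,-c,0],[0,0,-1.]])
    print('t',round(o['time_s'],2),'pos',p.round(4),'yaw',y0.round(2),'zaxis',R[:,2].round(4),'F',np.round(o['ft_force'],2),'M',np.round(o['wrist_torque'],2),'grip',round(o['grip_width']*1000,2),'q1,q6',np.round(np.array(o['q'])[[0,5]],1))
    print('wz',w.round(4),'shift cm',(T.T@(np.array([x,y,z])-p)*100).round(3))
E
python3 -c "
from h import *
plan(.509,.2325,.404,-74.55)"
```

```text
t 0.3 pos [ 0.1397 -0.532   0.4045] yaw -75.29 zaxis [ 0.e+00  5.e-04 -1.e+00] F [0.02 0.14 0.27] M [0.05 0.   0.03] grip 85.64 q1,q6 [-87.6 -12.3]
wz -0.0129 shift cm [-6.3845e+01 -5.5961e+01  5.2000e-02]
```

>>> {"fn": "step_arm", "kwargs": {
  "increments": [
    {"x": -3.2, "y": -2.8, "wz": -0.013},
    {"x": -3.2, "y": -2.8},
    {"x": -3.2, "y": -2.8},
    {"x": -3.2, "y": -2.8},
    {"x": -3.2, "y": -2.8},
    {"x": -3.2, "y": -2.8},
    {"x": -3.2, "y": -2.8},
    {"x": -3.2, "y": -2.8},
    {"x": -3.2, "y": -2.8},
    {"x": -3.2, "y": -2.8},
    {"x": -3.2, "y": -2.8},
    {"x": -3.2, "y": -2.8},
    {"x": -3.2, "y": -2.8},
    {"x": -3.2, "y": -2.8},
    {"x": -3.2, "y": -2.8},
    {"x": -3.2, "y": -2.8},
    {"x": -3.2, "y": -2.8},
    {"x": -3.2, "y": -2.8},
    {"x": -3.2, "y": -2.8},
    {"x": -3.0, "y": -2.8}
  ]
}}

```text
invalid input at $.increments[0]: expected keys x, y, z, wx, wy, wz, gripper
```

```bash
python3 -c "
from h import *
plan(.509,.2325,.20,-74.55)"
```

```text
t 0.3 pos [ 0.1397 -0.532   0.4045] yaw -75.29 zaxis [ 0.e+00  5.e-04 -1.e+00] F [0.02 0.14 0.27] M [0.05 0.   0.03] grip 85.64 q1,q6 [-87.6 -12.3]
wz -0.0129 shift cm [-63.845 -55.961  20.452]
```

>>> {"fn": "step_arm", "kwargs": {
  "increments": [
    {"x": -1.8, "y": -1.6, "z": 0, "wx": 0, "wy": 0, "wz": -0.013, "gripper": 8.5},
    {"x": -3.4, "y": -3.0, "z": 0, "wx": 0, "wy": 0, "wz": 0, "gripper": 8.5},
    {"x": -3.4, "y": -3.0, "z": 0, "wx": 0, "wy": 0, "wz": 0, "gripper": 8.5},
    {"x": -3.4, "y": -3.0, "z": 0, "wx": 0, "wy": 0, "wz": 0, "gripper": 8.5},
    {"x": -3.4, "y": -3.0, "z": 0, "wx": 0, "wy": 0, "wz": 0, "gripper": 8.5},
    {"x": -3.4, "y": -3.0, "z": 0, "wx": 0, "wy": 0, "wz": 0, "gripper": 8.5},
    {"x": -3.4, "y": -3.0, "z": 0, "wx": 0, "wy": 0, "wz": 0, "gripper": 8.5},
    {"x": -3.4, "y": -3.0, "z": 0, "wx": 0, "wy": 0, "wz": 0, "gripper": 8.5},
    {"x": -3.4, "y": -3.0, "z": 0, "wx": 0, "wy": 0, "wz": 0, "gripper": 8.5},
    {"x": -3.4, "y": -3.0, "z": 0, "wx": 0, "wy": 0, "wz": 0, "gripper": 8.5},
    {"x": -3.4, "y": -3.0, "z": 0, "wx": 0, "wy": 0, "wz": 0, "gripper": 8.5},
    {"x": -3.4, "y": -3.0, "z": 0, "wx": 0, "wy": 0, "wz": 0, "gripper": 8.5},
    {"x": -3.4, "y": -3.0, "z": 0, "wx": 0, "wy": 0, "wz": 0, "gripper": 8.5},
    {"x": -3.4, "y": -3.0, "z": 0, "wx": 0, "wy": 0, "wz": 0, "gripper": 8.5},
    {"x": -3.4, "y": -3.0, "z": 0, "wx": 0, "wy": 0, "wz": 0, "gripper": 8.5},
    {"x": -3.4, "y": -3.0, "z": 1.0, "wx": 0, "wy": 0, "wz": 0, "gripper": 8.5},
    {"x": -3.4, "y": -3.0, "z": 2.0, "wx": 0, "wy": 0, "wz": 0, "gripper": 8.5},
    {"x": -3.4, "y": -3.0, "z": 2.0, "wx": 0, "wy": 0, "wz": 0, "gripper": 8.5},
    {"x": -3.4, "y": -3.0, "z": 2.0, "wx": 0, "wy": 0, "wz": 0, "gripper": 8.5},
    {"x": 0, "y": 0, "z": 2.0, "wx": 0, "wy": 0, "wz": 0, "gripper": 8.5}
  ]
}}

```text
time_s: 2.3
position: [0.509, 0.2271, 0.3133]
tool_rot: [[0.27, -0.963, 0.001], [-0.963, -0.27, 0.001], [-0.001, -0.001, -1.0]]
ft_force: [-0.4, -1.4, -0.3]
grip_width: 0.0855
```

```bash
python3 -c "
from h import *
plan(.509,.2325,.22,-74.55)
d=cam('top')
hsv=cv2.cvtColor(d['color'],cv2.COLOR_BGR2HSV)
g=cv2.cvtColor(d['color'],cv2.COLOR_BGR2GRAY)
cv2.imwrite('pics/t1.png',cv2.resize(d['color'][190:310,280:400],None,fx=5,fy=5,interpolation=cv2.INTER_CUBIC))"
```

```text
t 2.3 pos [0.509  0.2271 0.3133] yaw -74.31 zaxis [ 0.001  0.001 -1.   ] F [-0.36 -1.42 -0.33] M [-0.05  0.03  0.01] grip 85.54 q1,q6 [11.9 86.2]
wz 0.0041 shift cm [-0.523 -0.144  9.328]
```

>>> {"fn": "step_arm", "kwargs": {
  "increments": [
    {"x": -0.25, "y": 0, "z": 1, "wx": 0, "wy": 0, "wz": 0.004, "gripper": 5.0},
    {"x": 0, "y": 0, "z": 2, "wx": 0, "wy": 0, "wz": 0, "gripper": 5.0},
    {"x": 0, "y": 0, "z": 2, "wx": 0, "wy": 0, "wz": 0, "gripper": 5.0},
    {"x": 0, "y": 0, "z": 2, "wx": 0, "wy": 0, "wz": 0, "gripper": 5.0},
    {"x": 0, "y": 0, "z": 2, "wx": 0, "wy": 0, "wz": 0, "gripper": 5.0},
    {"x": 0, "y": 0, "z": 0.5, "wx": 0, "wy": 0, "wz": 0, "gripper": 5.0},
    {"x": 0, "y": 0, "z": 0, "wx": 0, "wy": 0, "wz": 0, "gripper": 5.0},
    {"x": 0, "y": 0, "z": 0, "wx": 0, "wy": 0, "wz": 0, "gripper": 5.0}
  ]
}}

```text
time_s: 3.15
position: [0.5076, 0.2255, 0.221]
tool_rot: [[0.262, -0.965, 0.002], [-0.965, -0.262, 0.0], [0.0, -0.002, -1.0]]
ft_force: [-0.9, -0.0, 0.0]
grip_width: 0.0498
```

```bash
python3 -c "
from h import *
plan(.509,.2325,.1745,-74.55)"
```

```text
t 3.15 pos [0.5076 0.2255 0.221 ] yaw -74.8 zaxis [ 2.e-03  4.e-04 -1.e+00] F [-0.89 -0.03  0.02] M [-0.02  0.03 -0.01] grip 49.85 q1,q6 [11.7 86.5]
wz -0.0044 shift cm [-0.635 -0.324  4.648]
```

View pics/t1.png

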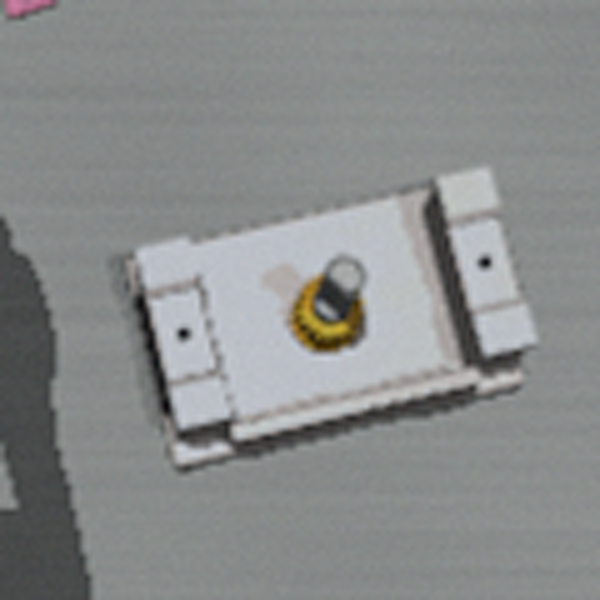

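>>> {"fn": "step_arm", "kwargs": {
  "increments": [
    {"x": -0.64, "y": -0.32, "z": 1, "wx": 0, "wy": 0, "wz": -0.004, "gripper": 5.0},
    {"x": 0, "y": 0, "z": 1.6, "wx": 0, "wy": 0, "wz": 0, "gripper": 5.0},
    {"x": 0, "y": 0, "z": 1.6, "wx": 0, "wy": 0, "wz": 0, "gripper": 5.0},
    {"x": 0, "y": 0, "z": 0, "wx": 0, "wy": 0, "wz": 0, "gripper": 5.0},
    {"x": 0, "y": 0, "z": 0, "wx": 0, "wy": 0, "wz": 0, "gripper": 5.0},
    {"x": 0, "y": 0, "z": 0, "wx": 0, "wy": 0, "wz": 0, "gripper": 5.0}
  ]
}}

```text
time_s: 3.75
position: [0.5089, 0.233, 0.1786]
tool_rot: [[0.267, -0.964, 0.002], [-0.964, -0.267, 0.0], [0.0, -0.002, -1.0]]
ft_force: [-0.1, -0.5, -0.4]
grip_width: 0.0502
```

```bash
python3 -c "
from h import *
plan(.509,.2325,.1745,-74.55)"
```

```text
t 3.75 pos [0.5089 0.233  0.1786] yaw -74.53 zaxis [ 1.6e-03  4.0e-04 -1.0e+00] F [-0.1  -0.52 -0.41] M [-0.02  0.01  0.03] grip 50.2 q1,q6 [12.5 87. ]
wz 0.0003 shift cm [0.048 0.006 0.406]
```

>>> {"fn": "step_arm", "kwargs": {
  "increments": [
    {"x": 0.05, "y": 0, "z": 0.4, "wx": 0, "wy": 0, "wz": 0, "gripper": 5.0},
    {"x": 0, "y": 0, "z": 0, "wx": 0, "wy": 0, "wz": 0, "gripper": 5.0},
    {"x": 0, "y": 0, "z": 0, "wx": 0, "wy": 0, "wz": 0, "gripper": 2.0},
    {"x": 0, "y": 0, "z": 0, "wx": 0, "wy": 0, "wz": 0, "gripper": 2.0},
    {"x": 0, "y": 0, "z": 0, "wx": 0, "wy": 0, "wz": 0, "gripper": 2.0},
    {"x": 0, "y": 0, "z": 0, "wx": 0, "wy": 0, "wz": 0, "gripper": 2.0},
    {"x": 0, "y": 0, "z": 0, "wx": 0, "wy": 0, "wz": 0, "gripper": 2.0},
    {"x": 0, "y": 0, "z": 0, "wx": 0, "wy": 0, "wz": 0, "gripper": 2.0}
  ],
  "newtons": 50
}}

```text
time_s: 4.55
position: [0.5088, 0.2323, 0.1742]
tool_rot: [[0.266, -0.964, 0.001], [-0.964, -0.266, 0.0], [-0.0, -0.001, -1.0]]
ft_force: [-1.4, -0.1, 5.5]
grip_width: 0.0277
```

```bash
python3 -c "
from h import *
plan(.504,.0046,.33,13.5)"
```

```text
t 4.55 pos [0.5088 0.2323 0.1742] yaw -74.54 zaxis [ 6.e-04  2.e-04 -1.e+00] F [-1.45 -0.12  5.49] M [-0.03  0.3   0.05] grip 27.7 q1,q6 [12.4 87. ]
wz -1.5367 shift cm [ -5.785  22.028 -15.58 ]
```

>>> {"fn": "step_arm", "kwargs": {
  "increments": [
    {"x": 0, "y": 0, "z": -0.1, "wx": 0, "wy": 0, "wz": 0, "gripper": 2.0},
    {"x": 0, "y": 0, "z": 0, "wx": 0, "wy": 0, "wz": 0, "gripper": 2.0},
    {"x": 0, "y": 0, "z": 0, "wx": 0, "wy": 0, "wz": 0, "gripper": 2.0}
  ]
}}

```text
time_s: 4.85
position: [0.5088, 0.2322, 0.1745]
tool_rot: [[0.266, -0.964, -0.0], [-0.964, -0.266, -0.0], [-0.0, 0.001, -1.0]]
ft_force: [0.0, 0.1, -2.4]
grip_width: 0.0283
```

```bash
python3 -c "
from h import *
plan(.504,.0046,.33,13.5)
s=cam('scene'); cv2.imwrite('pics/g.png',cv2.resize(s['color'][160:300,300:460],None,fx=4,fy=4,interpolation=cv2.INTER_CUBIC))"
```

```text
t 4.85 pos [0.5088 0.2322 0.1745] yaw -74.55 zaxis [-5.e-04 -1.e-04 -1.e+00] F [ 0.01  0.09 -2.38] M [0.02 0.01 0.01] grip 28.27 q1,q6 [12.4 87. ]
wz -1.5367 shift cm [ -5.777  22.021 -15.554]
```

View pics/g.png

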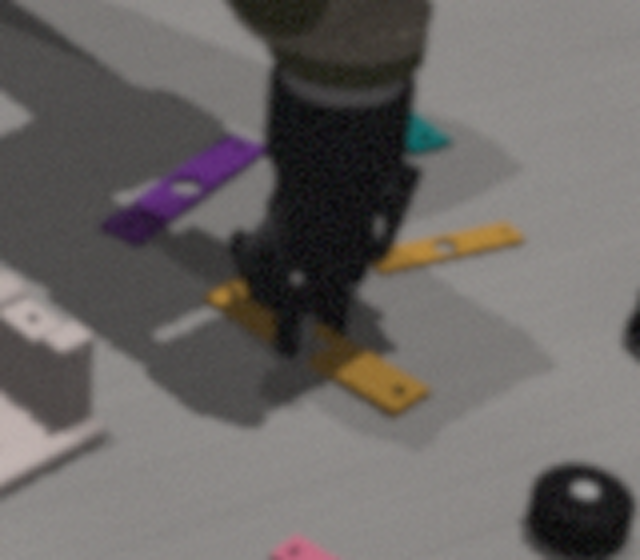

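>>> {"fn": "step_arm", "kwargs": {
  "increments": [
    {"x": 0, "y": 0, "z": -1, "wx": 0, "wy": 0, "wz": 0, "gripper": 2},
    {"x": 0, "y": 0, "z": -1.5, "wx": 0, "wy": 0, "wz": 0, "gripper": 2},
    {"x": 0, "y": 0, "z": -1.5, "wx": 0, "wy": 0, "wz": -0.128, "gripper": 2},
    {"x": 0, "y": 0, "z": -1.5, "wx": 0, "wy": 0, "wz": -0.128, "gripper": 2},
    {"x": 0, "y": 0, "z": -1.5, "wx": 0, "wy": 0, "wz": -0.128, "gripper": 2},
    {"x": 0, "y": 0, "z": -1.5, "wx": 0, "wy": 0, "wz": -0.128, "gripper": 2},
    {"x": 0, "y": 0, "z": -1.5, "wx": 0, "wy": 0, "wz": -0.128, "gripper": 2},
    {"x": 0, "y": 0, "z": -1.5, "wx": 0, "wy": 0, "wz": -0.128, "gripper": 2},
    {"x": 0, "y": 0, "z": -1.5, "wx": 0, "wy": 0, "wz": -0.128, "gripper": 2},
    {"x": 0, "y": 0, "z": -1.5, "wx": 0, "wy": 0, "wz": -0.128, "gripper": 2},
    {"x": 0, "y": 0, "z": -1, "wx": 0, "wy": 0, "wz": -0.128, "gripper": 2},
    {"x": 0, "y": 0, "z": 0, "wx": 0, "wy": 0, "wz": -0.128, "gripper": 2},
    {"x": 0, "y": 0, "z": 0, "wx": 0, "wy": 0, "wz": -0.128, "gripper": 2},
    {"x": 0, "y": 0, "z": 0, "wx": 0, "wy": 0, "wz": -0.128, "gripper": 2},
    {"x": 0, "y": 0, "z": 0, "wx": 0, "wy": 0, "wz": 0, "gripper": 2},
    {"x": 0, "y": 0, "z": 0, "wx": 0, "wy": 0, "wz": 0, "gripper": 2},
    {"x": 0, "y": 0, "z": 0, "wx": 0, "wy": 0, "wz": 0, "gripper": 2}
  ]
}}

```text
time_s: 6.6
position: [0.5087, 0.2322, 0.3299]
tool_rot: [[0.973, 0.23, 0.0], [0.23, -0.973, 0.0], [0.0, -0.0, -1.0]]
ft_force: [0.2, -0.6, -1.2]
grip_width: 0.0278
```

```bash
python3 -c "
from h import *
plan(.504,.0046,.33,13.5)"
```

```text
t 6.6 pos [0.5087 0.2322 0.3299] yaw 13.32 zaxis [ 1.e-04  0.e+00 -1.e+00] F [ 0.17 -0.55 -1.18] M [ 0.02  0.01 -0.02] grip 27.81 q1,q6 [12.4 -0.9]
wz -0.0031 shift cm [-5.7750e+00  2.2025e+01 -9.0000e-03]
```

>>> {"fn": "step_arm", "kwargs": {
  "increments": [
    {"x": -0.2, "y": 0.8, "z": 0, "wx": 0, "wy": 0, "wz": -0.003, "gripper": 2},
    {"x": -0.47, "y": 1.8, "z": 0, "wx": 0, "wy": 0, "wz": 0, "gripper": 2},
    {"x": -0.47, "y": 1.8, "z": 0, "wx": 0, "wy": 0, "wz": 0, "gripper": 2},
    {"x": -0.47, "y": 1.8, "z": 0, "wx": 0, "wy": 0, "wz": 0, "gripper": 2},
    {"x": -0.47, "y": 1.8, "z": 0, "wx": 0, "wy": 0, "wz": 0, "gripper": 2},
    {"x": -0.47, "y": 1.8, "z": 0, "wx": 0, "wy": 0, "wz": 0, "gripper": 2},
    {"x": -0.47, "y": 1.8, "z": 0, "wx": 0, "wy": 0, "wz": 0, "gripper": 2},
    {"x": -0.47, "y": 1.8, "z": 0, "wx": 0, "wy": 0, "wz": 0, "gripper": 2},
    {"x": -0.47, "y": 1.8, "z": 0, "wx": 0, "wy": 0, "wz": 0, "gripper": 2},
    {"x": -0.47, "y": 1.8, "z": 0, "wx": 0, "wy": 0, "wz": 0, "gripper": 2},
    {"x": -0.47, "y": 1.8, "z": 0, "wx": 0, "wy": 0, "wz": 0, "gripper": 2},
    {"x": -0.47, "y": 1.8, "z": 0, "wx": 0, "wy": 0, "wz": 0, "gripper": 2},
    {"x": -0.47, "y": 1.8, "z": 0, "wx": 0, "wy": 0, "wz": 0, "gripper": 2},
    {"x": 0, "y": 0, "z": 0, "wx": 0, "wy": 0, "wz": 0, "gripper": 2},
    {"x": 0, "y": 0, "z": 0, "wx": 0, "wy": 0, "wz": 0, "gripper": 2},
    {"x": 0, "y": 0, "z": 0, "wx": 0, "wy": 0, "wz": 0, "gripper": 2}
  ]
}}

```text
time_s: 8.2
position: [0.5047, 0.0013, 0.3298]
tool_rot: [[0.972, 0.236, -0.0], [0.236, -0.972, 0.0], [-0.0, -0.0, -1.0]]
ft_force: [0.4, 0.5, -2.1]
grip_width: 0.0279
```

```bash
python3 - <<'E'
from h import *
plan(.504,.0046,.30,13.5)
s=cam('scene'); d=cam('top')
for c,n in((d,'top'),(s,'scene')):
    h=cv2.cvtColor(c['color'],cv2.COLOR_BGR2HSV); m=cv2.inRange(h,(10,100,60),(35,255,255)); 
    W=c['color']; u=proj(c,[.504,.0046,.13])[0].astype(int); W=W[max(0,u[1]-60):u[1]+60,u[0]-80:u[0]+80]
    cv2.imwrite(f'pics/h_{n}.png',W)
a,b=[cv2.resize(cv2.imread(f'pics/h_{n}.png'),(640,300*0+480))[::1,::1] for n in('top','scene')]
cv2.imwrite('pics/h.png',np.hstack([cv2.resize(a,(400,300)),cv2.resize(b,(400,300))]))
# bar underside ends
ax=np.array([-np.sin(np.radians(13.5)),np.cos(np.radians(13.5)),0])
E
```

```text
t 8.2 pos [0.5047 0.0013 0.3298] yaw 13.64 zaxis [-1.e-04  2.e-04 -1.e+00] F [ 0.42  0.52 -2.05] M [-0.    0.05  0.02] grip 27.94 q1,q6 [-13.3 -27. ]
wz 0.0025 shift cm [ 0.01  -0.34   2.975]
```

View pics/h.png

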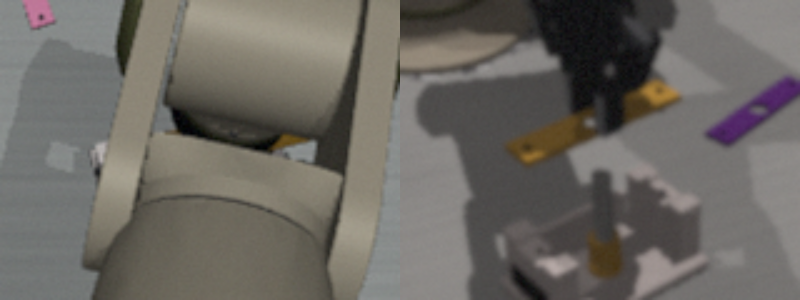

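```bash
python3 - <<'E'
from h import *
s=cam('scene'); h=cv2.cvtColor(s['color'],cv2.COLOR_BGR2HSV); m=cv2.inRange(h,(10,100,50),(35,255,255))
n,l,st,ce=cv2.connectedComponentsWithStats(m)
u=proj(s,[.504,.0013,.1616])[0]; pts=[]
for i in range(1,n):
    print(st[i],ce[i].round(1)) if st[i,4]>20 else 0
    if st[i,4]>20 and np.hypot(*(ce[i]-u))<45 and ce[i][1]<240: pts.append(np.argwhere(l==i)[:,::-1])
P=np.vstack(pts); 
for z in(.1556,.1586,.1616): print(z,cv2.minAreaRect((ray(s,P,z)[:,:2]*1000).astype(np.float32)))
E
```

```text
[  0 127  34  37 894] [ 16.  145.8]
[293 195  22  17 215] [301.9 202.2]
[246 206  35  24 370] [263.1 218.3]
[392 216  38  12 194] [410.5 221.4]
[278 256  14  18 174] [284.5 265.4]
0.1556 ((496.6939392089844, 3.8858108520507812), (36.946258544921875, 149.5751953125), 14.255359649658203)
0.1586 ((501.07598876953125, 2.163848876953125), (36.70393371582031, 148.59405517578125), 14.255388259887695)
0.1616 ((505.4580383300781, 0.44181060791015625), (36.46158981323242, 147.6129150390625), 14.25536823272705)
```

>>> {"fn": "step_arm", "kwargs": {
  "increments": [
    {"x": 0, "y": -0.33, "z": 0.5, "wx": 0, "wy": 0, "wz": 0.0025, "gripper": 2},
    {"x": 0, "y": 0, "z": 1, "wx": 0, "wy": 0, "wz": 0, "gripper": 2},
    {"x": 0, "y": 0, "z": 1, "wx": 0, "wy": 0, "wz": 0, "gripper": 2},
    {"x": 0, "y": 0, "z": 1, "wx": 0, "wy": 0, "wz": 0, "gripper": 2},
    {"x": 0, "y": 0, "z": 0.5, "wx": 0, "wy": 0, "wz": 0, "gripper": 2},
    {"x": 0, "y": 0, "z": 0.3, "wx": 0, "wy": 0, "wz": 0, "gripper": 2},
    {"x": 0, "y": 0, "z": 0.3, "wx": 0, "wy": 0, "wz": 0, "gripper": 2},
    {"x": 0, "y": 0, "z": 0.2, "wx": 0, "wy": 0, "wz": 0, "gripper": 2},
    {"x": 0, "y": 0, "z": 0, "wx": 0, "wy": 0, "wz": 0, "gripper": 2}
  ]
}}

```text
time_s: 9.25
position: [0.5041, 0.004, 0.2816]
tool_rot: [[0.972, 0.233, -0.0], [0.233, -0.972, 0.0], [-0.0, -0.0, -1.0]]
ft_force: [-0.1, -1.6, -1.8]
grip_width: 0.0276
```

```bash
python3 - <<'E'
from h import *
plan(.504,.0046,.2362,13.5)
E
```

```text
t 9.25 pos [0.5041 0.004  0.2816] yaw 13.49 zaxis [-1.e-04  0.e+00 -1.e+00] F [-0.14 -1.56 -1.84] M [ 0.01  0.01 -0.01] grip 27.6 q1,q6 [-13.  -26.5]
wz -0.0001 shift cm [ 0.007 -0.058  4.543]
```

No contact at the shaft tip (bar underside about 107 mm); continue down.

>>> {"fn": "step_arm", "kwargs": {
  "increments": [
    {"x": 0, "y": 0, "z": 0.5, "wx": 0, "wy": 0, "wz": 0, "gripper": 2},
    {"x": 0, "y": 0, "z": 0.5, "wx": 0, "wy": 0, "wz": 0, "gripper": 2},
    {"x": 0, "y": 0, "z": 0.5, "wx": 0, "wy": 0, "wz": 0, "gripper": 2},
    {"x": 0, "y": 0, "z": 0.5, "wx": 0, "wy": 0, "wz": 0, "gripper": 2},
    {"x": 0, "y": 0, "z": 0.5, "wx": 0, "wy": 0, "wz": 0, "gripper": 2},
    {"x": 0, "y": 0, "z": 0.5, "wx": 0, "wy": 0, "wz": 0, "gripper": 2},
    {"x": 0, "y": 0, "z": 0.4, "wx": 0, "wy": 0, "wz": 0, "gripper": 2},
    {"x": 0, "y": 0, "z": 0.3, "wx": 0, "wy": 0, "wz": 0, "gripper": 2},
    {"x": 0, "y": 0, "z": 0, "wx": 0, "wy": 0, "wz": 0, "gripper": 2},
    {"x": 0, "y": 0, "z": 0, "wx": 0, "wy": 0, "wz": 0, "gripper": 2}
  ]
}}

```text
time_s: 10.25
position: [0.5041, 0.004, 0.2448]
tool_rot: [[0.972, 0.233, 0.0], [0.233, -0.972, -0.0], [0.0, 0.0, -1.0]]
ft_force: [1.1, 0.9, -0.9]
grip_width: 0.0281
```

```bash
python3 - <<'E'
from h import *
plan(.504,.0046,.2362,13.5)
E
```

```text
t 10.25 pos [0.5041 0.004  0.2448] yaw 13.49 zaxis [ 2.e-04 -0.e+00 -1.e+00] F [ 1.12  0.87 -0.89] M [-0.    0.02  0.04] grip 28.11 q1,q6 [-13.  -26.5]
wz -0.0002 shift cm [ 0.002 -0.063  0.86 ]
```

>>> {"fn": "step_arm", "kwargs": {
  "increments": [
    {"x": 0, "y": 0, "z": 0.2, "wx": 0, "wy": 0, "wz": 0, "gripper": 2},
    {"x": 0, "y": 0, "z": 0.2, "wx": 0, "wy": 0, "wz": 0, "gripper": 2},
    {"x": 0, "y": 0, "z": 0.1, "wx": 0, "wy": 0, "wz": 0, "gripper": 2},
    {"x": 0, "y": 0, "z": 0, "wx": 0, "wy": 0, "wz": 0, "gripper": 2},
    {"x": 0, "y": 0, "z": 0, "wx": 0, "wy": 0, "wz": 0, "gripper": 2}
  ]
}}

```text
time_s: 10.75
position: [0.5041, 0.004, 0.2397]
tool_rot: [[0.972, 0.233, 0.0], [0.233, -0.972, 0.0], [0.0, -0.0, -1.0]]
ft_force: [0.5, -0.6, -1.3]
grip_width: 0.0282
```

>>> {"fn": "step_arm", "kwargs": {
  "increments": [
    {"x": 0, "y": 0, "z": 0.15, "wx": 0, "wy": 0, "wz": 0, "gripper": 2},
    {"x": 0, "y": 0, "z": 0.15, "wx": 0, "wy": 0, "wz": 0, "gripper": 2},
    {"x": 0, "y": 0, "z": 0, "wx": 0, "wy": 0, "wz": 0, "gripper": 2},
    {"x": 0, "y": 0, "z": 0, "wx": 0, "wy": 0, "wz": 0, "gripper": 2}
  ]
}}

```text
time_s: 11.15
position: [0.5041, 0.004, 0.2367]
tool_rot: [[0.972, 0.233, -0.0], [0.233, -0.972, 0.0], [-0.0, -0.0, -1.0]]
ft_force: [-0.2, -0.2, -1.6]
grip_width: 0.0277
```

```bash
python3 - <<'E'
from h import *
plan(.504,.0046,.2362,13.5)
E
```

```text
t 11.15 pos [0.5041 0.004  0.2367] yaw 13.49 zaxis [-1.e-04  1.e-04 -1.e+00] F [-0.17 -0.21 -1.58] M [ 0.01  0.02 -0.  ] grip 27.67 q1,q6 [-13.  -26.5]
wz -0.0002 shift cm [ 0.008 -0.059  0.048]
```

>>> {"fn": "step_arm", "kwargs": {
  "increments": [
    {"x": 0, "y": 0, "z": 0.06, "wx": 0, "wy": 0, "wz": 0, "gripper": 2},
    {"x": 0, "y": 0, "z": 0.06, "wx": 0, "wy": 0, "wz": 0, "gripper": 2},
    {"x": 0, "y": 0, "z": 0, "wx": 0, "wy": 0, "wz": 0, "gripper": 2},
    {"x": 0, "y": 0, "z": 0, "wx": 0, "wy": 0, "wz": 0, "gripper": 2}
  ]
}}

```text
time_s: 11.55
position: [0.504, 0.004, 0.2362]
tool_rot: [[0.972, 0.233, 0.001], [0.233, -0.972, -0.0], [0.001, 0.0, -1.0]]
ft_force: [-2.9, -0.3, 5.6]
grip_width: 0.0281
```

>>> {"fn": "step_arm", "kwargs": {
  "increments": [
    {"x": 0, "y": 0, "z": 0, "wx": 0, "wy": 0, "wz": 0, "gripper": 6},
    {"x": 0, "y": 0, "z": 0, "wx": 0, "wy": 0, "wz": 0, "gripper": 6},
    {"x": 0, "y": 0, "z": 0, "wx": 0, "wy": 0, "wz": 0, "gripper": 6},
    {"x": 0, "y": 0, "z": 0, "wx": 0, "wy": 0, "wz": 0, "gripper": 6},
    {"x": 0, "y": 0, "z": -0.5, "wx": 0, "wy": 0, "wz": 0, "gripper": 6},
    {"x": 0, "y": 0, "z": -1, "wx": 0, "wy": 0, "wz": 0, "gripper": 6},
    {"x": 0, "y": 0, "z": -1.5, "wx": 0, "wy": 0, "wz": 0, "gripper": 6},
    {"x": 0, "y": 0, "z": -1.5, "wx": 0, "wy": 0, "wz": 0, "gripper": 6},
    {"x": 0, "y": 0, "z": -1, "wx": 0, "wy": 0, "wz": 0, "gripper": 6},
    {"x": 0, "y": 0, "z": -1, "wx": 0, "wy": 0, "wz": 0, "gripper": 6},
    {"x": 0, "y": 0, "z": 0, "wx": 0, "wy": 0, "wz": 0, "gripper": 6}
  ]
}}

```text
time_s: 12.65
position: [0.5042, 0.004, 0.3018]
tool_rot: [[0.972, 0.233, 0.002], [0.233, -0.972, -0.001], [0.002, 0.001, -1.0]]
ft_force: [-0.6, 0.2, 0.6]
grip_width: 0.0599
```

```bash
python3 - <<'E'
from h import *
plan(.504,.0046,.248,93.5)
s=cam('scene'); cv2.imwrite('pics/i.png',cv2.resize(s['color'][190:310,220:350],None,fx=5,fy=5,interpolation=cv2.INTER_CUBIC))
E
```

```text
t 12.65 pos [0.5042 0.004  0.3018] yaw 13.49 zaxis [ 2.4e-03 -5.0e-04 -1.0e+00] F [-0.55  0.19  0.64] M [ 0.   -0.01 -0.02] grip 59.93 q1,q6 [-13.  -26.5]
wz -1.3964 shift cm [ 0.061 -0.014  5.383]
```

View pics/i.png

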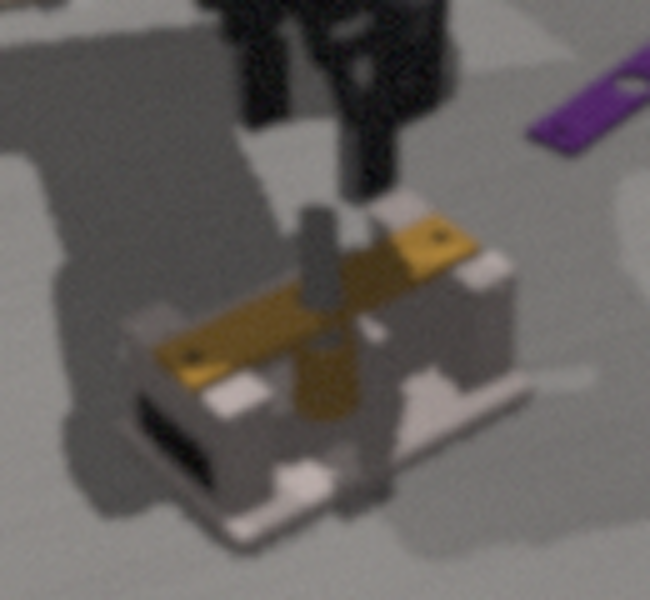

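>>> {"fn": "step_arm", "kwargs": {
  "increments": [
    {"x": 0, "y": 0, "z": 0, "wx": 0, "wy": 0, "wz": -0.14, "gripper": 6},
    {"x": 0, "y": 0, "z": 0, "wx": 0, "wy": 0, "wz": -0.14, "gripper": 6},
    {"x": 0, "y": 0, "z": 0, "wx": 0, "wy": 0, "wz": -0.14, "gripper": 6},
    {"x": 0, "y": 0, "z": 0, "wx": 0, "wy": 0, "wz": -0.14, "gripper": 6},
    {"x": 0, "y": 0, "z": 0, "wx": 0, "wy": 0, "wz": -0.14, "gripper": 6},
    {"x": 0, "y": 0, "z": 0.5, "wx": 0, "wy": 0, "wz": -0.14, "gripper": 6},
    {"x": 0, "y": 0, "z": 0.6, "wx": 0, "wy": 0, "wz": -0.14, "gripper": 6},
    {"x": 0, "y": 0, "z": 0.8, "wx": 0, "wy": 0, "wz": -0.14, "gripper": 6},
    {"x": 0, "y": 0, "z": 0.8, "wx": 0, "wy": 0, "wz": -0.14, "gripper": 6},
    {"x": 0, "y": 0, "z": 0.8, "wx": 0, "wy": 0, "wz": -0.137, "gripper": 6},
    {"x": 0, "y": 0, "z": 0.8, "wx": 0, "wy": 0, "wz": 0, "gripper": 6},
    {"x": 0, "y": 0, "z": 0.7, "wx": 0, "wy": 0, "wz": 0, "gripper": 6},
    {"x": 0, "y": 0, "z": 0, "wx": 0, "wy": 0, "wz": 0, "gripper": 6},
    {"x": 0, "y": 0, "z": 0, "wx": 0, "wy": 0, "wz": 0, "gripper": 6}
  ]
}}

```text
time_s: 14.1
position: [0.5041, 0.004, 0.2504]
tool_rot: [[-0.06, 0.998, -0.0], [0.998, 0.06, 0.0], [0.0, -0.0, -1.0]]
ft_force: [0.7, -0.5, -0.2]
grip_width: 0.0596
```

```bash
python3 - <<'E'
from h import *
plan(.504,.0046,.248,93.5)
E
```

```text
t 14.1 pos [0.5041 0.004  0.2504] yaw 93.44 zaxis [-3.e-04  1.e-04 -1.e+00] F [ 0.71 -0.5  -0.18] M [-0.   -0.02 -0.02] grip 59.63 q1,q6 [ -13.  -106.5]
wz -0.001 shift cm [ 0.06  -0.01   0.244]
```

>>> {"fn": "step_arm", "kwargs": {
  "increments": [
    {"x": 0, "y": 0, "z": 0, "wx": 0, "wy": 0, "wz": 0, "gripper": 2},
    {"x": 0, "y": 0, "z": 0, "wx": 0, "wy": 0, "wz": 0, "gripper": 2},
    {"x": 0, "y": 0, "z": 0, "wx": 0, "wy": 0, "wz": 0, "gripper": 1},
    {"x": 0, "y": 0, "z": 0, "wx": 0, "wy": 0, "wz": 0, "gripper": 1},
    {"x": 0, "y": 0, "z": 0, "wx": 0, "wy": 0, "wz": 0, "gripper": 1},
    {"x": 0, "y": 0, "z": 0, "wx": 0, "wy": 0, "wz": 0, "gripper": 1},
    {"x": 0, "y": 0, "z": 0, "wx": 0, "wy": 0, "wz": 0, "gripper": 1}
  ],
  "newtons": 20
}}

```text
time_s: 14.8
position: [0.5041, 0.0042, 0.2508]
tool_rot: [[-0.062, 0.998, 0.001], [0.998, 0.062, 0.0], [0.0, 0.001, -1.0]]
ft_force: [-1.2, 3.6, 4.9]
grip_width: 0.0153
```

>>> {"fn": "step_arm", "kwargs": {
  "increments": [
    {"x": 0, "y": 0, "z": 0, "wx": 0, "wy": 0, "wz": 0, "gripper": 1},
    {"x": 0, "y": 0, "z": 0, "wx": 0, "wy": 0, "wz": 0, "gripper": 1},
    {"x": 0, "y": 0, "z": 0, "wx": 0, "wy": 0, "wz": 0, "gripper": 1}
  ]
}}

```text
time_s: 15.1
position: [0.5041, 0.0042, 0.2508]
tool_rot: [[-0.062, 0.998, 0.0], [0.998, 0.062, 0.0], [0.0, 0.0, -1.0]]
ft_force: [-0.8, 3.6, 5.4]
grip_width: 0.015
```

```bash
python3 - <<'E'
from h import *
plan(.504,.0046,.248,93.5)
E
```

```text
t 15.1 pos [0.5041 0.0042 0.2508] yaw 93.54 zaxis [ 3.e-04  4.e-04 -1.e+00] F [-0.84  3.63  5.35] M [ 0.71  0.16 -0.04] grip 15.0 q1,q6 [ -13.  -106.6]
wz 0.0006 shift cm [ 0.041 -0.003  0.278]
```

>>> {"fn": "step_arm", "kwargs": {
  "increments": [
    {"x": 0.04, "y": 0, "z": 0, "wx": 0, "wy": 0, "wz": 0, "gripper": 2.6},
    {"x": 0, "y": 0, "z": 0, "wx": 0, "wy": 0, "wz": 0, "gripper": 2.6},
    {"x": 0, "y": 0, "z": 0, "wx": 0, "wy": 0, "wz": 0.11, "gripper": 2.6},
    {"x": 0, "y": 0, "z": 0, "wx": 0, "wy": 0, "wz": 0.11, "gripper": 2.6},
    {"x": 0, "y": 0, "z": 0, "wx": 0, "wy": 0, "wz": 0.11, "gripper": 2.6},
    {"x": 0, "y": 0, "z": 0, "wx": 0, "wy": 0, "wz": 0.11, "gripper": 2.6},
    {"x": 0, "y": 0, "z": 0, "wx": 0, "wy": 0, "wz": 0, "gripper": 2.6},
    {"x": 0, "y": 0, "z": 0, "wx": 0, "wy": 0, "wz": 0, "gripper": 1},
    {"x": 0, "y": 0, "z": 0, "wx": 0, "wy": 0, "wz": 0, "gripper": 1},
    {"x": 0, "y": 0, "z": 0, "wx": 0, "wy": 0, "wz": 0, "gripper": 1},
    {"x": 0, "y": 0, "z": 0, "wx": 0, "wy": 0, "wz": 0, "gripper": 1},
    {"x": 0, "y": 0, "z": 0, "wx": 0, "wy": 0, "wz": 0, "gripper": 1}
  ]
}}

```text
time_s: 16.3
position: [0.504, 0.0043, 0.2505]
tool_rot: [[0.369, 0.929, -0.0], [0.929, -0.369, -0.0], [-0.0, -0.0, -1.0]]
ft_force: [-0.2, -2.0, -1.8]
grip_width: 0.0151
```

```bash
python3 - <<'E'
from h import *
plan(.504,.0046,.248,93.5)
E
```

```text
t 16.3 pos [0.504  0.0043 0.2505] yaw 68.35 zaxis [-2.e-04 -2.e-04 -1.e+00] F [-0.23 -2.02 -1.75] M [-0.29  0.08  0.03] grip 15.15 q1,q6 [-13.  -81.3]
wz -0.4389 shift cm [ 0.028 -0.001  0.246]
```

>>> {"fn": "step_arm", "kwargs": {
  "increments": [
    {"x": 0, "y": 0, "z": 0, "wx": 0, "wy": 0, "wz": 0, "gripper": 2.6},
    {"x": 0, "y": 0, "z": 0, "wx": 0, "wy": 0, "wz": 0, "gripper": 2.6},
    {"x": 0, "y": 0, "z": 0, "wx": 0, "wy": 0, "wz": -0.11, "gripper": 2.6},
    {"x": 0, "y": 0, "z": 0, "wx": 0, "wy": 0, "wz": -0.11, "gripper": 2.6},
    {"x": 0, "y": 0, "z": 0, "wx": 0, "wy": 0, "wz": 0, "gripper": 2.6},
    {"x": 0, "y": 0, "z": 0, "wx": 0, "wy": 0, "wz": 0, "gripper": 1},
    {"x": 0, "y": 0, "z": 0, "wx": 0, "wy": 0, "wz": 0, "gripper": 1},
    {"x": 0, "y": 0, "z": 0, "wx": 0, "wy": 0, "wz": 0, "gripper": 1},
    {"x": 0, "y": 0, "z": 0, "wx": 0, "wy": 0, "wz": 0, "gripper": 1},
    {"x": 0, "y": 0, "z": 0, "wx": 0, "wy": 0, "wz": 0, "gripper": 1}
  ]
}}

```text
time_s: 17.3
position: [0.504, 0.0044, 0.2506]
tool_rot: [[0.158, 0.987, 0.0], [0.987, -0.158, -0.0], [-0.0, 0.0, -1.0]]
ft_force: [-0.3, -1.4, 1.6]
grip_width: 0.015
```

>>> {"fn": "step_arm", "kwargs": {
  "increments": [
    {"x": 0, "y": 0, "z": 0, "wx": 0, "wy": 0, "wz": 0, "gripper": 2.6},
    {"x": 0, "y": 0, "z": 0, "wx": 0, "wy": 0, "wz": 0, "gripper": 2.6},
    {"x": 0, "y": 0, "z": 0, "wx": 0, "wy": 0, "wz": -0.13, "gripper": 2.6},
    {"x": 0, "y": 0, "z": 0, "wx": 0, "wy": 0, "wz": -0.13, "gripper": 2.6},
    {"x": 0, "y": 0, "z": 0, "wx": 0, "wy": 0, "wz": -0.13, "gripper": 2.6},
    {"x": 0, "y": 0, "z": 0, "wx": 0, "wy": 0, "wz": -0.13, "gripper": 2.6},
    {"x": 0, "y": 0, "z": 0, "wx": 0, "wy": 0, "wz": -0.13, "gripper": 2.6},
    {"x": 0, "y": 0, "z": 0, "wx": 0, "wy": 0, "wz": 0, "gripper": 2.6},
    {"x": 0, "y": 0, "z": 0, "wx": 0, "wy": 0, "wz": 0, "gripper": 1},
    {"x": 0, "y": 0, "z": 0, "wx": 0, "wy": 0, "wz": 0, "gripper": 1},
    {"x": 0, "y": 0, "z": 0, "wx": 0, "wy": 0, "wz": 0, "gripper": 1},
    {"x": 0, "y": 0, "z": 0, "wx": 0, "wy": 0, "wz": 0, "gripper": 1},
    {"x": 0, "y": 0, "z": 0, "wx": 0, "wy": 0, "wz": 0, "gripper": 1}
  ]
}}

```text
time_s: 18.6
position: [0.5042, 0.0042, 0.2505]
tool_rot: [[-0.472, 0.882, 0.0], [0.882, 0.472, -0.001], [-0.001, 0.0, -1.0]]
ft_force: [2.0, -4.5, -1.5]
grip_width: 0.0139
```

```bash
python3 - <<'E'
from h import *
plan(.504,.0046,.248,93.5)
E
```

```text
t 18.6 pos [0.5042 0.0042 0.2505] yaw 118.14 zaxis [ 4.e-04 -5.e-04 -1.e+00] F [ 2.04 -4.53 -1.5 ] M [-0.66 -0.18  0.07] grip 13.85 q1,q6 [ -13.  -131.1]
wz 0.43 shift cm [ 0.043 -0.015  0.255]
```

>>> {"fn": "step_arm", "kwargs": {
  "increments": [
    {"x": 0, "y": 0, "z": 0, "wx": 0, "wy": 0, "wz": 0, "gripper": 2.6},
    {"x": 0, "y": 0, "z": 0, "wx": 0, "wy": 0, "wz": 0, "gripper": 2.6},
    {"x": 0, "y": 0, "z": 0, "wx": 0, "wy": 0, "wz": -0.12, "gripper": 2.6},
    {"x": 0, "y": 0, "z": 0, "wx": 0, "wy": 0, "wz": -0.12, "gripper": 2.6},
    {"x": 0, "y": 0, "z": 0, "wx": 0, "wy": 0, "wz": -0.105, "gripper": 2.6},
    {"x": 0, "y": 0, "z": 0, "wx": 0, "wy": 0, "wz": 0, "gripper": 2.6},
    {"x": 0, "y": 0, "z": 0, "wx": 0, "wy": 0, "wz": 0, "gripper": 1},
    {"x": 0, "y": 0, "z": 0, "wx": 0, "wy": 0, "wz": 0, "gripper": 1},
    {"x": 0, "y": 0, "z": 0, "wx": 0, "wy": 0, "wz": 0, "gripper": 1},
    {"x": 0, "y": 0, "z": 0, "wx": 0, "wy": 0, "wz": 0, "gripper": 1},
    {"x": 0, "y": 0, "z": 0, "wx": 0, "wy": 0, "wz": 0, "gripper": 1},
    {"x": 0, "y": 0, "z": 0, "wx": 0, "wy": 0, "wz": 0, "gripper": 1}
  ]
}}

```text
time_s: 19.8
position: [0.5045, 0.004, 0.2507]
tool_rot: [[-0.741, 0.672, 0.002], [0.672, 0.741, -0.001], [-0.002, 0.001, -1.0]]
ft_force: [2.9, -4.5, -1.8]
grip_width: 0.0123
```

```bash
python3 - <<'E'
from h import *
plan(.504,.0046,.248,93.5)
E
```

```text
t 19.8 pos [0.5045 0.004  0.2507] yaw 137.81 zaxis [ 1.9e-03 -9.0e-04 -1.0e+00] F [ 2.9  -4.54 -1.82] M [-0.53 -0.4   0.04] grip 12.32 q1,q6 [ -13.  -150.8]
wz 0.7733 shift cm [ 0.059 -0.048  0.271]
```

>>> {"fn": "step_arm", "kwargs": {
  "increments": [
    {"x": 0, "y": 0, "z": 0, "wx": 0, "wy": 0, "wz": 0, "gripper": 0.8},
    {"x": 0, "y": 0, "z": 0, "wx": 0, "wy": 0, "wz": 0, "gripper": 0.8},
    {"x": 0, "y": 0, "z": 0, "wx": 0, "wy": 0, "wz": 0.05, "gripper": 0.8},
    {"x": 0, "y": 0, "z": 0, "wx": 0, "wy": 0, "wz": 0.12, "gripper": 0.8},
    {"x": 0, "y": 0, "z": 0, "wx": 0, "wy": 0, "wz": 0.14, "gripper": 0.8},
    {"x": 0, "y": 0, "z": 0, "wx": 0, "wy": 0, "wz": 0.14, "gripper": 0.8},
    {"x": 0, "y": 0, "z": 0, "wx": 0, "wy": 0, "wz": 0.14, "gripper": 0.8},
    {"x": 0, "y": 0, "z": 0, "wx": 0, "wy": 0, "wz": 0.14, "gripper": 0.8},
    {"x": 0, "y": 0, "z": 0, "wx": 0, "wy": 0, "wz": 0.14, "gripper": 0.8},
    {"x": 0, "y": 0, "z": 0, "wx": 0, "wy": 0, "wz": 0.14, "gripper": 0.8},
    {"x": 0, "y": 0, "z": 0, "wx": 0, "wy": 0, "wz": 0.14, "gripper": 0.8},
    {"x": 0, "y": 0, "z": 0, "wx": 0, "wy": 0, "wz": 0.14, "gripper": 0.8},
    {"x": 0, "y": 0, "z": 0, "wx": 0, "wy": 0, "wz": 0.14, "gripper": 0.8},
    {"x": 0, "y": 0, "z": 0, "wx": 0, "wy": 0, "wz": 0.14, "gripper": 0.8},
    {"x": 0, "y": 0, "z": 0, "wx": 0, "wy": 0, "wz": 0.14, "gripper": 0.8},
    {"x": 0, "y": 0, "z": 0, "wx": 0, "wy": 0, "wz": 0.14, "gripper": 0.8},
    {"x": 0, "y": 0, "z": 0, "wx": 0, "wy": 0, "wz": 0.14, "gripper": 0.8},
    {"x": 0, "y": 0, "z": 0, "wx": 0, "wy": 0, "wz": 0.14, "gripper": 0.8},
    {"x": 0, "y": 0, "z": 0, "wx": 0, "wy": 0, "wz": 0.04, "gripper": 0.8},
    {"x": 0, "y": 0, "z": 0, "wx": 0, "wy": 0, "wz": 0, "gripper": 0.8}
  ],
  "newtons": 40
}}

```text
time_s: 21.8
position: [0.5031, 0.004, 0.2507]
tool_rot: [[0.973, 0.233, -0.004], [0.233, -0.973, -0.001], [-0.004, 0.0, -1.0]]
ft_force: [-7.9, -7.5, 7.0]
grip_width: 0.0116
```

```bash
cat >> h.py <<'E'
def avg(n=8):
    w=[];p=[];f=[]
    for i in range(n):
        env.get_image('scene'); o=env.observe(); w.append(o['grip_width']*1000); p.append(o['position']); f.append(o['ft_force'])
    print('width %.2f +- %.2f'%(np.mean(w),np.std(w)),'pos',np.mean(p,0).round(4),'F',np.mean(f,0).round(2))
E
python3 - <<'E'
from h import *
avg(); plan(.504,.0046,.248,13.5)
E
```

```text
width 11.97 +- 0.14 pos [0.5031 0.004  0.2507] F [-8.21 -7.16  6.75]
t 22.2 pos [0.5031 0.004  0.2507] yaw 13.51 zaxis [-0.0035 -0.0013 -1.    ] F [-8.89 -8.11  6.99] M [-1.13  1.05 -0.07] grip 12.01 q1,q6 [-13.  -26.5]
wz 0.0002 shift cm [ 0.104 -0.039  0.271]
```

>>> {"fn": "step_arm", "kwargs": {
  "increments": [
    {"x": 0, "y": 0, "z": 0, "wx": 0, "wy": 0, "wz": 0, "gripper": 2.6},
    {"x": 0, "y": 0, "z": 0, "wx": 0, "wy": 0, "wz": 0, "gripper": 2.6},
    {"x": 0, "y": 0, "z": 0, "wx": 0, "wy": 0, "wz": -0.12, "gripper": 2.6},
    {"x": 0, "y": 0, "z": 0, "wx": 0, "wy": 0, "wz": -0.12, "gripper": 2.6},
    {"x": 0, "y": 0, "z": 0, "wx": 0, "wy": 0, "wz": -0.109, "gripper": 2.6},
    {"x": 0, "y": 0, "z": 0, "wx": 0, "wy": 0, "wz": 0, "gripper": 2.6},
    {"x": 0, "y": 0, "z": 0, "wx": 0, "wy": 0, "wz": 0, "gripper": 0.8},
    {"x": 0, "y": 0, "z": 0, "wx": 0, "wy": 0, "wz": 0, "gripper": 0.8},
    {"x": 0, "y": 0, "z": 0, "wx": 0, "wy": 0, "wz": 0, "gripper": 0.8},
    {"x": 0, "y": 0, "z": 0, "wx": 0, "wy": 0, "wz": 0, "gripper": 0.8},
    {"x": 0, "y": 0, "z": 0, "wx": 0, "wy": 0, "wz": 0, "gripper": 0.8}
  ],
  "newtons": 20
}}

```text
time_s: 23.3
position: [0.5035, 0.0041, 0.2505]
tool_rot: [[0.835, 0.551, -0.002], [0.551, -0.835, -0.001], [-0.002, -0.001, -1.0]]
ft_force: [-5.8, -4.4, 3.5]
grip_width: 0.014
```

```bash
python3 - <<'E'
from h import *
avg(); plan(.504,.0046,.248,13.5)
E
```

```text
width 13.83 +- 0.14 pos [0.5035 0.0041 0.2505] F [-5.41 -4.51  3.91]
t 23.7 pos [0.5035 0.0041 0.2505] yaw 33.43 zaxis [-2.3e-03 -8.0e-04 -1.0e+00] F [-4.56 -4.71  3.72] M [-0.6   0.79 -0.06] grip 13.64 q1,q6 [-13.  -46.4]
wz 0.3479 shift cm [ 0.06  -0.033  0.254]
```

>>> {"fn": "step_arm", "kwargs": {
  "increments": [
    {"x": 0, "y": 0, "z": 0, "wx": 0, "wy": 0, "wz": 0, "gripper": 2.6},
    {"x": 0, "y": 0, "z": 0, "wx": 0, "wy": 0, "wz": 0, "gripper": 2.6},
    {"x": 0, "y": 0, "z": 0, "wx": 0, "wy": 0, "wz": 0.12, "gripper": 2.6},
    {"x": 0, "y": 0, "z": 0, "wx": 0, "wy": 0, "wz": 0.12, "gripper": 2.6},
    {"x": 0, "y": 0, "z": 0, "wx": 0, "wy": 0, "wz": 0.12, "gripper": 2.6},
    {"x": 0, "y": 0, "z": 0, "wx": 0, "wy": 0, "wz": 0.12, "gripper": 2.6},
    {"x": 0, "y": 0, "z": 0, "wx": 0, "wy": 0, "wz": 0.12, "gripper": 2.6},
    {"x": 0, "y": 0, "z": 0, "wx": 0, "wy": 0, "wz": 0.098, "gripper": 2.6},
    {"x": 0, "y": 0, "z": 0, "wx": 0, "wy": 0, "wz": 0, "gripper": 2.6},
    {"x": 0, "y": 0, "z": 0, "wx": 0, "wy": 0, "wz": 0, "gripper": 0.8},
    {"x": 0, "y": 0, "z": 0, "wx": 0, "wy": 0, "wz": 0, "gripper": 0.8},
    {"x": 0, "y": 0, "z": 0, "wx": 0, "wy": 0, "wz": 0, "gripper": 0.8},
    {"x": 0, "y": 0, "z": 0, "wx": 0, "wy": 0, "wz": 0, "gripper": 0.8},
    {"x": 0, "y": 0, "z": 0, "wx": 0, "wy": 0, "wz": 0, "gripper": 0.8}
  ]
}}

```text
time_s: 25.1
position: [0.5034, 0.0046, 0.2505]
tool_rot: [[0.994, -0.109, -0.002], [-0.109, -0.994, 0.0], [-0.003, -0.0, -1.0]]
ft_force: [-5.2, -0.0, 4.7]
grip_width: 0.0136
```

```bash
python3 - <<'E'
from h import *
avg(); plan(.504,.0046,.248,13.5)
E
```

```text
width 13.96 +- 0.15 pos [0.5034 0.0046 0.2505] F [-5.75  0.47  4.22]
t 25.5 pos [0.5034 0.0046 0.2506] yaw -6.25 zaxis [-2.5e-03  3.0e-04 -1.0e+00] F [-6.27 -0.07  3.68] M [-0.01  0.81  0.06] grip 14.14 q1,q6 [-13.   -6.7]
wz -0.3447 shift cm [0.059 0.015 0.256]
```

>>> {"fn": "step_arm", "kwargs": {
  "increments": [
    {"x": 0, "y": 0, "z": 0, "wx": 0, "wy": 0, "wz": 0, "gripper": 4.5},
    {"x": 0, "y": 0, "z": 0, "wx": 0, "wy": 0, "wz": 0, "gripper": 5},
    {"x": 0, "y": 0, "z": -1, "wx": 0, "wy": 0, "wz": 0, "gripper": 5},
    {"x": 0, "y": 0, "z": -2, "wx": 0, "wy": 0, "wz": 0, "gripper": 5},
    {"x": 0, "y": 0, "z": -2, "wx": 0, "wy": 0, "wz": 0, "gripper": 5},
    {"x": 0, "y": 0, "z": -2, "wx": 0, "wy": 0, "wz": 0, "gripper": 5},
    {"x": 0, "y": 0, "z": -1, "wx": 0, "wy": 0, "wz": 0, "gripper": 5}
  ]
}}

```text
time_s: 26.2
position: [0.5042, 0.0044, 0.3327]
tool_rot: [[0.994, -0.111, 0.003], [-0.111, -0.994, -0.001], [0.003, 0.0, -1.0]]
ft_force: [1.1, 0.6, 0.1]
grip_width: 0.0499
```

```bash
python3 - <<'E'
from h import *
d=cam('top'); s=cam('scene'); print(env.observe()['time_s'])
for c,n in((d,'top'),(s,'scene')):
    u=proj(c,[.538,-.257,.007])[0].astype(int); x0,y0=u-22
    im=c['color'][y0:y0+44,x0:x0+44]; big=cv2.resize(im,None,fx=8,fy=8,interpolation=cv2.INTER_CUBIC)
    g=cv2.GaussianBlur(cv2.cvtColor(big,cv2.COLOR_BGR2GRAY),(0,0),3); bg=np.median(g)
    t=(bg+np.percentile(g,3))/2; m=(g<t).astype(np.uint8)
    q=max(cv2.findContours(m,cv2.RETR_EXTERNAL,cv2.CHAIN_APPROX_NONE)[0],key=cv2.contourArea); H=cv2.convexHull(q)
    M=cv2.moments(H); ce=np.array([M['m10'],M['m01']])/M['m00']; f=lambda p:np.array([x0,y0])+(np.array(p)+.5)/8-.5
    C=ray(c,f(ce),.007)[0]
    b=(g>bg+15).astype(np.uint8); b[:, :]*= (np.hypot(*(np.indices(b.shape)[::-1]-ce[:,None,None]))<130).astype(np.uint8)
    hull=np.zeros_like(b); cv2.fillConvexPoly(hull,H,1); b[hull>0]=0
    k=cv2.findContours(b,cv2.RETR_EXTERNAL,cv2.CHAIN_APPROX_NONE)[0]
    print(n,'bg',bg,'t',t,'px',f(ce),cv2.boundingRect(H),'C',C)
    for kk in k:
        if cv2.contourArea(kk)>40:
            M=cv2.moments(kk); e=np.array([M['m10'],M['m01']])/M['m00']; E=ray(c,f(e),.0075)[0]
            print('  bright',f(e),cv2.contourArea(kk),E,np.linalg.norm((E-C)[:2]),np.degrees(np.arctan2(*(E-C)[[1,0]])))
    cv2.circle(big,tuple(ce.astype(int)),3,(0,0,255),-1); cv2.drawContours(big,[H],-1,(0,255,0),1); cv2.imwrite(f'pics/k_{n}.png',big)
cv2.imwrite('pics/k.png',np.hstack([cv2.imread('pics/k_top.png'),cv2.imread('pics/k_scene.png')]))
plan(.538,-.257,.3304,63)
E
```

```text
26.3
top bg 135.0 t 95.0 px [467.40999624 237.95479128] (122, 120, 124, 127) C [ 0.537815   -0.25779056  0.007     ]
  bright [471.56012873 229.3340673 ] 184.5 [ 0.55645959 -0.26780873  0.0075    ] 0.02116564485718792 -28.250173431430078
scene bg 132.0 t 89.0 px [160.11744948 323.68918361] (106, 121, 137, 130) C [ 0.53646576 -0.25895698  0.007     ]
t 26.3 pos [0.5041 0.0044 0.3319] yaw -6.37 zaxis [ 3.e-03 -7.e-04 -1.e+00] F [-0.35 -0.38 -1.31] M [-0.03 -0.01  0.01] grip 50.19 q1,q6 [-13.   -6.6]
wz -1.2108 shift cm [-21.755  14.887   0.151]
```

View pics/k.png

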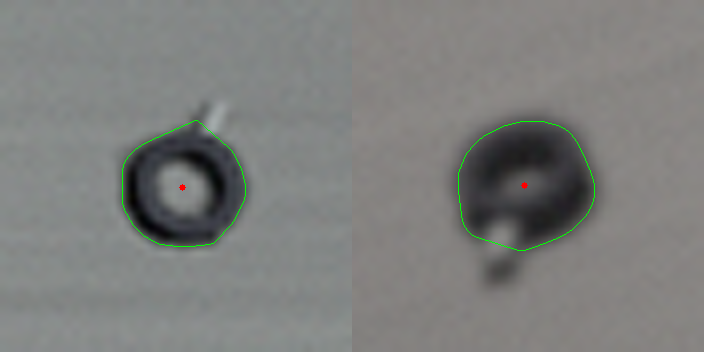

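>>> {"fn": "step_arm", "kwargs": {
  "increments": [
    {"x": 0, "y": 0, "z": 0, "wx": 0, "wy": 0, "wz": -0.136, "gripper": 5},
    {"x": 0, "y": 0, "z": 0, "wx": 0, "wy": 0, "wz": -0.136, "gripper": 5},
    {"x": 0, "y": 0, "z": 0, "wx": 0, "wy": 0, "wz": -0.136, "gripper": 5},
    {"x": 0, "y": 0, "z": 0, "wx": 0, "wy": 0, "wz": -0.136, "gripper": 5},
    {"x": 0, "y": 0, "z": 0, "wx": 0, "wy": 0, "wz": -0.136, "gripper": 5},
    {"x": 0, "y": 0, "z": 0, "wx": 0, "wy": 0, "wz": -0.136, "gripper": 5},
    {"x": 0, "y": 0, "z": 0, "wx": 0, "wy": 0, "wz": -0.136, "gripper": 5},
    {"x": 0, "y": 0, "z": 0, "wx": 0, "wy": 0, "wz": -0.136, "gripper": 5},
    {"x": 0, "y": 0, "z": 0, "wx": 0, "wy": 0, "wz": -0.132, "gripper": 5},
    {"x": -1.1, "y": 0.73, "z": 0, "wx": 0, "wy": 0, "wz": 0, "gripper": 5},
    {"x": -2.2, "y": 1.47, "z": 0, "wx": 0, "wy": 0, "wz": 0, "gripper": 5},
    {"x": -2.2, "y": 1.47, "z": 0, "wx": 0, "wy": 0, "wz": 0, "gripper": 5},
    {"x": -2.2, "y": 1.47, "z": 0, "wx": 0, "wy": 0, "wz": 0, "gripper": 5},
    {"x": -2.2, "y": 1.47, "z": 0, "wx": 0, "wy": 0, "wz": 0, "gripper": 5},
    {"x": -2.2, "y": 1.47, "z": 0, "wx": 0, "wy": 0, "wz": 0, "gripper": 5},
    {"x": -2.2, "y": 1.47, "z": 0, "wx": 0, "wy": 0, "wz": 0, "gripper": 5},
    {"x": -2.2, "y": 1.47, "z": 0, "wx": 0, "wy": 0, "wz": 0, "gripper": 5},
    {"x": -2.2, "y": 1.47, "z": 1, "wx": 0, "wy": 0, "wz": 0, "gripper": 5},
    {"x": -2.2, "y": 1.47, "z": 2, "wx": 0, "wy": 0, "wz": 0, "gripper": 5},
    {"x": -1.1, "y": 0.73, "z": 2, "wx": 0, "wy": 0, "wz": 0, "gripper": 5}
  ]
}}

```text
time_s: 28.3
position: [0.537, -0.2609, 0.2792]
tool_rot: [[0.451, 0.892, 0.0], [0.892, -0.451, -0.001], [-0.0, 0.0, -1.0]]
ft_force: [-0.4, -0.2, -0.5]
grip_width: 0.0498
```

>>> {"fn": "step_arm", "kwargs": {
  "increments": [
    {"x": 0, "y": 0, "z": 2, "wx": 0, "wy": 0, "wz": 0, "gripper": 5},
    {"x": 0, "y": 0, "z": 2, "wx": 0, "wy": 0, "wz": 0, "gripper": 5},
    {"x": 0, "y": 0, "z": 1, "wx": 0, "wy": 0, "wz": 0, "gripper": 5},
    {"x": 0, "y": 0, "z": 0, "wx": 0, "wy": 0, "wz": 0, "gripper": 5},
    {"x": 0, "y": 0, "z": 0, "wx": 0, "wy": 0, "wz": 0, "gripper": 5}
  ]
}}

```text
time_s: 28.8
position: [0.5375, -0.2584, 0.231]
tool_rot: [[0.447, 0.895, 0.001], [0.895, -0.447, -0.0], [-0.0, 0.001, -1.0]]
ft_force: [0.4, -0.1, 0.0]
grip_width: 0.0501
```

```bash
python3 - <<'E'
from h import *
plan(.5375,-.258,.178,63.5)
E
```

```text
t 28.8 pos [ 0.5375 -0.2584  0.231 ] yaw 63.45 zaxis [ 6.e-04 -5.e-04 -1.e+00] F [ 0.41 -0.08  0.02] M [ 0.04 -0.01  0.04] grip 50.1 q1,q6 [ -37.  -100.5]
wz -0.0009 shift cm [ 0.033 -0.015  5.303]
```

>>> {"fn": "step_arm", "kwargs": {
  "increments": [
    {"x": 0.03, "y": 0, "z": 1.5, "wx": 0, "wy": 0, "wz": 0, "gripper": 5},
    {"x": 0, "y": 0, "z": 1.5, "wx": 0, "wy": 0, "wz": 0, "gripper": 5},
    {"x": 0, "y": 0, "z": 1.5, "wx": 0, "wy": 0, "wz": 0, "gripper": 5},
    {"x": 0, "y": 0, "z": 1.0, "wx": 0, "wy": 0, "wz": 0, "gripper": 5},
    {"x": 0, "y": 0, "z": 0.05, "wx": 0, "wy": 0, "wz": 0, "gripper": 5},
    {"x": 0, "y": 0, "z": 0, "wx": 0, "wy": 0, "wz": 0, "gripper": 2.5},
    {"x": 0, "y": 0, "z": 0, "wx": 0, "wy": 0, "wz": 0, "gripper": 2.5},
    {"x": 0, "y": 0, "z": 0, "wx": 0, "wy": 0, "wz": 0, "gripper": 2},
    {"x": 0, "y": 0, "z": 0, "wx": 0, "wy": 0, "wz": 0, "gripper": 2},
    {"x": 0, "y": 0, "z": 0, "wx": 0, "wy": 0, "wz": 0, "gripper": 2},
    {"x": 0, "y": 0, "z": 0, "wx": 0, "wy": 0, "wz": 0, "gripper": 2}
  ],
  "newtons": 40
}}

```text
time_s: 29.9
position: [0.5378, -0.2579, 0.1761]
tool_rot: [[0.446, 0.895, 0.002], [0.895, -0.446, -0.001], [-0.0, 0.002, -1.0]]
ft_force: [-0.6, 0.3, 6.0]
grip_width: 0.0271
```

```bash
python3 - <<'E'
from h import *
plan(.5045,.0043,.33,103.5)
E
```

```text
t 29.9 pos [ 0.5378 -0.2579  0.1761] yaw 63.52 zaxis [ 0.0017 -0.0013 -1.    ] F [-0.58  0.32  5.97] M [ 0.05  0.06 -0.05] grip 27.13 q1,q6 [ -37.  -100.5]
wz -0.6979 shift cm [ 26.27    2.885 -15.386]
```

>>> {"fn": "step_arm", "kwargs": {
  "increments": [
    {"x": 0, "y": 0, "z": -0.5, "wx": 0, "wy": 0, "wz": 0, "gripper": 2},
    {"x": 0, "y": 0, "z": -1.5, "wx": 0, "wy": 0, "wz": 0, "gripper": 2},
    {"x": 0, "y": 0, "z": -2, "wx": 0, "wy": 0, "wz": 0, "gripper": 2},
    {"x": 0, "y": 0, "z": -2, "wx": 0, "wy": 0, "wz": -0.1, "gripper": 2},
    {"x": 0, "y": 0, "z": -2, "wx": 0, "wy": 0, "wz": -0.1, "gripper": 2},
    {"x": 0, "y": 0, "z": -2, "wx": 0, "wy": 0, "wz": -0.1, "gripper": 2},
    {"x": 0, "y": 0, "z": -2, "wx": 0, "wy": 0, "wz": -0.1, "gripper": 2},
    {"x": 0, "y": 0, "z": -2, "wx": 0, "wy": 0, "wz": -0.1, "gripper": 2},
    {"x": 0, "y": 0, "z": -1.4, "wx": 0, "wy": 0, "wz": -0.1, "gripper": 2},
    {"x": 0, "y": 0, "z": 0, "wx": 0, "wy": 0, "wz": -0.098, "gripper": 2},
    {"x": 0, "y": 0, "z": 0, "wx": 0, "wy": 0, "wz": 0, "gripper": 2},
    {"x": 0, "y": 0, "z": 0, "wx": 0, "wy": 0, "wz": 0, "gripper": 2}
  ]
}}

```text
time_s: 31.1
position: [0.5374, -0.2577, 0.3288]
tool_rot: [[-0.231, 0.973, -0.001], [0.973, 0.231, 0.0], [0.001, -0.0, -1.0]]
ft_force: [-0.0, -0.7, -0.7]
grip_width: 0.0273
```

```bash
python3 - <<'E'
from h import *
plan(.5045,.0043,.33,103.5)
E
```

```text
t 31.1 pos [ 0.5374 -0.2577  0.3288] yaw 103.36 zaxis [-6.e-04  5.e-04 -1.e+00] F [-0.04 -0.74 -0.66] M [0.03 0.05 0.06] grip 27.33 q1,q6 [ -37.  -140.3]
wz -0.0025 shift cm [26.24   2.915 -0.119]
```

>>> {"fn": "step_arm", "kwargs": {
  "increments": [
    {"x": 1.0, "y": 0.11, "z": 0, "wx": 0, "wy": 0, "wz": -0.0025, "gripper": 2},
    {"x": 2.2, "y": 0.24, "z": 0, "wx": 0, "wy": 0, "wz": 0, "gripper": 2},
    {"x": 2.2, "y": 0.24, "z": 0, "wx": 0, "wy": 0, "wz": 0, "gripper": 2},
    {"x": 2.2, "y": 0.24, "z": 0, "wx": 0, "wy": 0, "wz": 0, "gripper": 2},
    {"x": 2.2, "y": 0.24, "z": 0, "wx": 0, "wy": 0, "wz": 0, "gripper": 2},
    {"x": 2.2, "y": 0.24, "z": 0, "wx": 0, "wy": 0, "wz": 0, "gripper": 2},
    {"x": 2.2, "y": 0.24, "z": 0, "wx": 0, "wy": 0, "wz": 0, "gripper": 2},
    {"x": 2.2, "y": 0.24, "z": 0, "wx": 0, "wy": 0, "wz": 0, "gripper": 2},
    {"x": 2.2, "y": 0.24, "z": 0, "wx": 0, "wy": 0, "wz": 0, "gripper": 2},
    {"x": 2.2, "y": 0.24, "z": 0, "wx": 0, "wy": 0, "wz": 0, "gripper": 2},
    {"x": 2.2, "y": 0.24, "z": 0, "wx": 0, "wy": 0, "wz": 0, "gripper": 2},
    {"x": 2.2, "y": 0.24, "z": 0, "wx": 0, "wy": 0, "wz": 0, "gripper": 2},
    {"x": 1.04, "y": 0.16, "z": 0, "wx": 0, "wy": 0, "wz": 0, "gripper": 2},
    {"x": 0, "y": 0, "z": 0, "wx": 0, "wy": 0, "wz": 0, "gripper": 2},
    {"x": 0, "y": 0, "z": 0, "wx": 0, "wy": 0, "wz": 0, "gripper": 2},
    {"x": 0, "y": 0, "z": 0, "wx": 0, "wy": 0, "wz": 0, "gripper": 2}
  ]
}}

```text
time_s: 32.7
position: [0.5041, 0.0034, 0.329]
tool_rot: [[-0.235, 0.972, 0.0], [0.972, 0.235, -0.0], [-0.0, -0.0, -1.0]]
ft_force: [-0.1, -1.0, -0.5]
grip_width: 0.0276
```

```bash
python3 - <<'E'
from h import *
plan(.5045,.0043,.33,103.5)
s=cam('scene'); o=env.observe(); p=np.array(o['position']); z=p[2]-.1761
a=np.radians(13.5); 
print('pred collar',proj(s,[p[0],p[1],z+.007]),'screw end',proj(s,[p[0]+.025*np.cos(a),p[1]+.025*np.sin(a),z+.007]))
u=proj(s,[p[0],p[1],z])[0].astype(int); print('crop origin',u-[40,30])
cv2.imwrite('pics/l.png',cv2.resize(s['color'][u[1]-30:u[1]+45,u[0]-40:u[0]+40],None,fx=8,fy=8,interpolation=cv2.INTER_CUBIC))
E
```

```text
t 32.7 pos [0.5041 0.0034 0.329 ] yaw 103.59 zaxis [ 0.e+00 -2.e-04 -1.e+00] F [-0.06 -1.04 -0.54] M [-0.04 -0.01  0.04] grip 27.61 q1,q6 [ -13.1 -116.7]
wz 0.0015 shift cm [ 0.08   0.062 -0.103]
pred collar [[281.92188072 210.68763135]] screw end [[289.93693814 216.27434614]]
crop origin [242 183]
```

View pics/l.png

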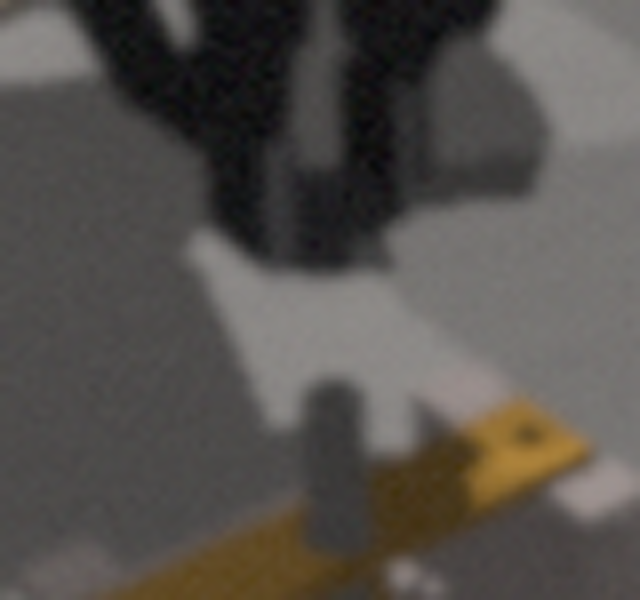

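```bash
python3 - <<'E'
from h import *
ims=[cam('scene')['color'][198:228,268:308].astype(float) for _ in range(6)]
im=np.mean(ims,0); im=np.clip((im-10)*2.6,0,255).astype(np.uint8)
cv2.imwrite('pics/m.png',cv2.resize(im,None,fx=18,fy=18,interpolation=cv2.INTER_CUBIC))
E
```

```text
(no output)
```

View pics/m.png

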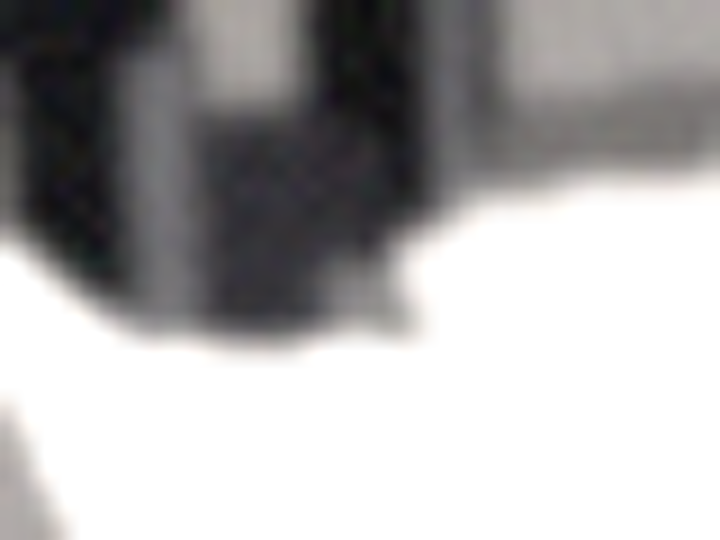

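>>> {"fn": "step_arm", "kwargs": {
  "increments": [
    {"x": 0.08, "y": 0.06, "z": 0.5, "wx": 0, "wy": 0, "wz": 0, "gripper": 2},
    {"x": 0, "y": 0, "z": 1, "wx": 0, "wy": 0, "wz": 0, "gripper": 2},
    {"x": 0, "y": 0, "z": 1, "wx": 0, "wy": 0, "wz": 0, "gripper": 2},
    {"x": 0, "y": 0, "z": 1, "wx": 0, "wy": 0, "wz": 0, "gripper": 2},
    {"x": 0, "y": 0, "z": 0.5, "wx": 0, "wy": 0, "wz": 0, "gripper": 2},
    {"x": 0, "y": 0, "z": 0.2, "wx": 0, "wy": 0, "wz": 0, "gripper": 2},
    {"x": 0, "y": 0, "z": 0.15, "wx": 0, "wy": 0, "wz": 0, "gripper": 2},
    {"x": 0, "y": 0, "z": 0.1, "wx": 0, "wy": 0, "wz": 0, "gripper": 2},
    {"x": 0, "y": 0, "z": 0, "wx": 0, "wy": 0, "wz": 0, "gripper": 2},
    {"x": 0, "y": 0, "z": 0, "wx": 0, "wy": 0, "wz": 0, "gripper": 2}
  ]
}}

```text
time_s: 34.05
position: [0.5044, 0.005, 0.2848]
tool_rot: [[-0.236, 0.972, 0.001], [0.972, 0.236, -0.0], [-0.0, 0.0, -1.0]]
ft_force: [-0.8, -0.2, -0.6]
grip_width: 0.0275
```

```bash
python3 - <<'E'
from h import *
plan(.5045,.0043,.2441,103.5)
E
```

```text
t 34.05 pos [0.5044 0.005  0.2848] yaw 103.65 zaxis [ 5.e-04 -1.e-04 -1.e+00] F [-0.82 -0.23 -0.63] M [-0.02  0.04 -0.06] grip 27.47 q1,q6 [ -12.9 -116.5]
wz 0.0026 shift cm [-7.500e-02 -3.000e-03  4.065e+00]
```

>>> {"fn": "step_arm", "kwargs": {
  "increments": [
    {"x": -0.07, "y": 0, "z": 0, "wx": 0, "wy": 0, "wz": 0.002, "gripper": 2},
    {"x": 0, "y": 0, "z": 0.15, "wx": 0, "wy": 0, "wz": 0, "gripper": 2},
    {"x": 0, "y": 0, "z": 0.15, "wx": 0, "wy": 0, "wz": 0, "gripper": 2},
    {"x": 0, "y": 0, "z": 0.15, "wx": 0, "wy": 0, "wz": 0, "gripper": 2},
    {"x": 0, "y": 0, "z": 0.15, "wx": 0, "wy": 0, "wz": 0, "gripper": 2},
    {"x": 0, "y": 0, "z": 0, "wx": 0, "wy": 0, "wz": 0, "gripper": 2}
  ]
}}

```text
time_s: 34.65
position: [0.5044, 0.0043, 0.2783]
tool_rot: [[-0.234, 0.972, -0.001], [0.972, 0.234, 0.0], [0.0, -0.0, -1.0]]
ft_force: [-0.6, -0.4, -0.4]
grip_width: 0.0277
```

```bash
python3 - <<'E'
from h import *
plan(.5045,.0043,.2441,103.5)
E
```

```text
t 34.65 pos [0.5044 0.0043 0.2783] yaw 103.53 zaxis [-5.e-04  2.e-04 -1.e+00] F [-0.63 -0.43 -0.42] M [ 0.02 -0.01 -0.01] grip 27.7 q1,q6 [ -13.  -116.5]
wz 0.0005 shift cm [-0.006  0.005  3.415]
```

No contact, and the collar's underside is about 8 mm below the tip, so it is on the shaft. I'll continue down.

>>> {"fn": "step_arm", "kwargs": {
  "increments": [
    {"x": 0, "y": 0, "z": 0.3, "wx": 0, "wy": 0, "wz": 0, "gripper": 2},
    {"x": 0, "y": 0, "z": 0.4, "wx": 0, "wy": 0, "wz": 0, "gripper": 2},
    {"x": 0, "y": 0, "z": 0.4, "wx": 0, "wy": 0, "wz": 0, "gripper": 2},
    {"x": 0, "y": 0, "z": 0.4, "wx": 0, "wy": 0, "wz": 0, "gripper": 2},
    {"x": 0, "y": 0, "z": 0.4, "wx": 0, "wy": 0, "wz": 0, "gripper": 2},
    {"x": 0, "y": 0, "z": 0.4, "wx": 0, "wy": 0, "wz": 0, "gripper": 2},
    {"x": 0, "y": 0, "z": 0.4, "wx": 0, "wy": 0, "wz": 0, "gripper": 2},
    {"x": 0, "y": 0, "z": 0.2, "wx": 0, "wy": 0, "wz": 0, "gripper": 2},
    {"x": 0, "y": 0, "z": 0.2, "wx": 0, "wy": 0, "wz": 0, "gripper": 2},
    {"x": 0, "y": 0, "z": 0, "wx": 0, "wy": 0, "wz": 0, "gripper": 2},
    {"x": 0, "y": 0, "z": 0, "wx": 0, "wy": 0, "wz": 0, "gripper": 2}
  ]
}}

```text
time_s: 35.75
position: [0.5045, 0.0043, 0.2476]
tool_rot: [[-0.234, 0.972, 0.0], [0.972, 0.234, -0.0], [-0.0, 0.0, -1.0]]
ft_force: [0.1, 0.3, -0.5]
grip_width: 0.0276
```

```bash
python3 - <<'E'
from h import *
plan(.5045,.0043,.2441,103.5)
E
```

```text
t 35.75 pos [0.5045 0.0043 0.2476] yaw 103.53 zaxis [ 2.e-04 -0.e+00 -1.e+00] F [ 0.12  0.3  -0.54] M [ 0.01  0.01 -0.02] grip 27.55 q1,q6 [ -13.  -116.5]
wz 0.0005 shift cm [-0.003 -0.004  0.349]
```

>>> {"fn": "step_arm", "kwargs": {
  "increments": [
    {"x": 0, "y": 0, "z": 0.15, "wx": 0, "wy": 0, "wz": 0, "gripper": 2},
    {"x": 0, "y": 0, "z": 0.1, "wx": 0, "wy": 0, "wz": 0, "gripper": 2},
    {"x": 0, "y": 0, "z": 0.1, "wx": 0, "wy": 0, "wz": 0, "gripper": 2},
    {"x": 0, "y": 0, "z": 0, "wx": 0, "wy": 0, "wz": 0, "gripper": 2},
    {"x": 0, "y": 0, "z": 0, "wx": 0, "wy": 0, "wz": 0, "gripper": 2}
  ]
}}

```text
time_s: 36.25
position: [0.5045, 0.0044, 0.2441]
tool_rot: [[-0.234, 0.972, 0.0], [0.972, 0.234, -0.0], [-0.0, 0.0, -1.0]]
ft_force: [-1.2, -0.7, 1.5]
grip_width: 0.0272
```

>>> {"fn": "step_arm", "kwargs": {
  "increments": [
    {"x": 0, "y": 0, "z": 0.04, "wx": 0, "wy": 0, "wz": 0, "gripper": 2},
    {"x": 0, "y": 0, "z": 0, "wx": 0, "wy": 0, "wz": 0, "gripper": 2},
    {"x": 0, "y": 0, "z": 0, "wx": 0, "wy": 0, "wz": 0, "gripper": 2}
  ]
}}

```text
time_s: 36.55
position: [0.5044, 0.0044, 0.2441]
tool_rot: [[-0.234, 0.972, 0.0], [0.972, 0.234, -0.0], [-0.0, 0.0, -1.0]]
ft_force: [-2.5, 0.3, 6.3]
grip_width: 0.0276
```

>>> {"fn": "step_arm", "kwargs": {
  "increments": [
    {"x": 0, "y": 0, "z": 0.02, "wx": 0, "wy": 0, "wz": 0, "gripper": 2},
    {"x": 0, "y": 0, "z": 0, "wx": 0, "wy": 0, "wz": 0, "gripper": 2},
    {"x": 0, "y": 0, "z": 0, "wx": 0, "wy": 0, "wz": 0, "gripper": 2},
    {"x": 0, "y": 0, "z": 0, "wx": 0, "wy": 0, "wz": 0, "gripper": 2}
  ]
}}

```text
time_s: 36.95
position: [0.5044, 0.0044, 0.2441]
tool_rot: [[-0.234, 0.972, 0.001], [0.972, 0.234, -0.0], [-0.0, 0.001, -1.0]]
ft_force: [-3.0, -0.2, 9.5]
grip_width: 0.0279
```

```bash
python3 - <<'E'
from h import *
avg(6); plan(.5045,.0043,.2441,103.5)
im=np.mean([cam('scene')['color'][210:280,245:325].astype(float) for _ in range(4)],0); im=np.clip((im-10)*1.8,0,255).astype(np.uint8)
cv2.imwrite('pics/n.png',cv2.resize(im,None,fx=8,fy=8,interpolation=cv2.INTER_CUBIC))
s=cam('scene'); a=np.radians(13.5)
print((proj(s,[.5045+.025*np.cos(a),.0043+.025*np.sin(a),.075])-[245,210])*8)
E
```

```text
width 27.57 +- 0.21 pos [0.5044 0.0044 0.2441] F [-3.11  0.51  8.48]
t 37.25 pos [0.5044 0.0044 0.2441] yaw 103.54 zaxis [ 5.e-04 -2.e-04 -1.e+00] F [-3.28  1.24  7.98] M [0.1  0.56 0.03] grip 27.23 q1,q6 [ -13.  -116.5]
wz 0.0007 shift cm [-0.011  0.007 -0.002]
[[373.44195303 338.20923523]]
```

View pics/n.png

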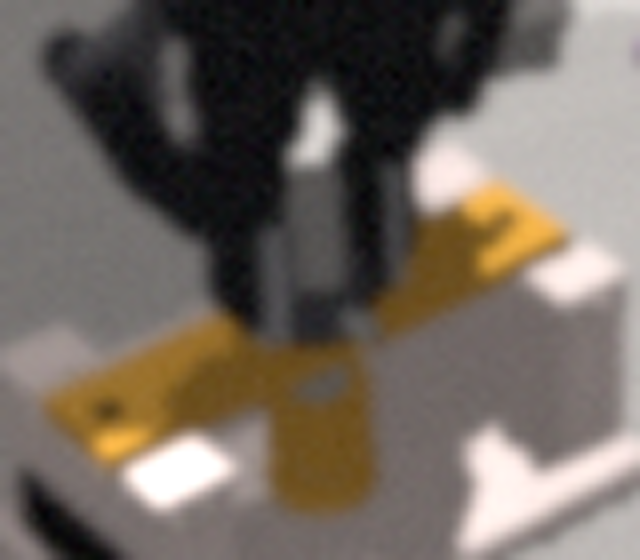

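The picture shows the collar seated on the bedded bar. Its screw stands out at about (362, 325), against a predicted end at (373, 338). The press is steady at about 8 N, so I'm handing in.

```bash
python3 -c "
from h import *
env.close_job(); plan(.5045,.0043,.2441,103.5)"
```

```text
the job is handed in; nothing more can be done
the job is handed in; nothing more can be done
```

The bar is bedded in both slots and released, the shaft's flat is turned to the open side, and the collar is seated on the bar with its screw over the flat. The arm still grips the collar at a 40 N setting and presses it down with about 8 N. The job was handed in at about 37.5 s of the 72 s allowed.

- **Bar:** It met the slot floors at exactly the predicted height. The picture taken after letting go shows it lying between the lips on both cheeks.
- **Flat:** I felt for it by re-gripping the shaft at several angles. After turning it, grips about 20° either side of the housing's x direction measured 13.83 and 13.96 mm, which puts the flat within about 1° of square.
- **Collar:** It slid down without side load and touched the bar at the predicted height. The screw showed within about 2 pixels of where it should be in the last picture. That means its angle is checked only to a few degrees.

Two readings disagreed with the nominal sizes. The gripper read 1 to 2.5 mm narrow on every part it held, so I compared the shaft widths with each other instead of trusting the absolute numbers. A steady side force of about 3 N remains on the gripper at the end.

The knob, lens and screw jar were never approached, but I took no final picture of them.

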